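# Lock the light-sensitive reagents away in the bolted chest

## Robot

A 6-joint arm with a two-finger parallel gripper is mounted at the origin on a cart in front of the work surface, level with it; the furniture and walls round the work are solid. World frame = base frame: x ahead of the robot, y to its left, z up, the work surface at z = 0. Lengths are in mm, angles in rad, forces in N, time in s.
With the tool pointing down it reaches from about 300 to 775 mm from the base axis. Payload 14.6 kg.
Tool frame: the origin (TCP) lies on the centre line of the jaws, within the pads' length; the fingertips stand ahead of it and the grasp point (between the pads) is the TCP (manip.tip_reach is the z of the fingertips in the tool frame, in mm); z points along the fingers, y is the direction in which the jaws open and shut (so a half turn about z gives the same grasp; the last joint's range is limited). The gripper opens to 94 mm and grips with 3 to 60 N. Pads are 16 mm wide; open, the fingers measure 119 mm over their backs; the gripper's body (75 mm by 177 mm) begins 78 mm behind the grasp point.
Start: joints at [1.215, 0.3, 1.521, -0, 1.321, -0.067], TCP at [156.639, 527.213, 195.046] pointing down, gripper open.
Joint ranges: [-3.03, 3.03], [-0.79, 2.21], [0.23, 2.52], [-1.04, 4.18], [0, 3.07], [-2.55, 2.55]. Speed limits (rad/s): [2.22, 2.22, 2.57, 3.14, 3.14, 3.14].

## Interface

Orientations are given as [roll, pitch, yaw] about the fixed x, y, z axes, in that order (R = Rz(yaw) Ry(pitch) Rx(roll)).
In Python, from cell import manip, camera, search_frame, masks_of, tip_of gives the robot as it stands.
- The arm moves only by the tool send_rows, never from a script. Its argument "plan" is a list of rows, each an object with "travel": the shift along the tool's x, y, z in mm, a list of three; "delta_rot": the turn, a rotation vector about the tool's x, y, z in degrees, a list of three; "fingers": the gripper's target within -1 to 1 (shut at 1, half-way at 0, fully open at -1). In form: [{"travel": [dx, dy, dz], "delta_rot": [wx, wy, wz], "fingers": fingers}, ...]. A call has 1 to 20 rows; each row shifts and turns the commanded pose from where the row before left it, along the tool's axes as they then stand; what a row does not reach is not made up. A row lasts 1/8 s, in which the tool goes at most 62.5 mm and 10.7 degrees, less where a joint would pass 70% of its speed; a pose out of reach is approached as far as the arm can. A call is refused whole if a number of a shift passes 62.5 or a number of a turn 10.7, either way. A call with a gripper value outside its range is refused whole. The fingers move at their own pace and stop on an object; "grip_force" is the grip in N (left out, the last holds). Time passes only in rows, so rows that do not move let the fingers close. It gives the time, the measured TCP pose, the force and the opening at its end, in the units of the state.
- manip.read_state(): the state, without advancing time (a new reading comes with each control period).
- camera(name): name is "scene" or "side" or "wrist"; returns a dict with "color" (400x640x3 uint8, red, green, blue), "z_map" (400x640 float32, mm along the optical axis (not along the pixel's ray), 0 where there is no reading), "fov_y" (degrees; the focal length in pixels is half the picture's height over the tangent of half this angle, whatever the lens; pixels are square), "cx", "cy" (the principal point, pixels), "world_from_camera" (4x4, takes a point from camera to world coordinates); the wrist camera has in their place "tool_from_camera" (4x4, takes a point from camera to tool coordinates, whose origin is the TCP and whose axes are the flange's). Camera axes: x right, y up, looking along -z (the intrinsics and any distortion apply to the point x, -y, -z); pixel columns grow to the right and rows downward; lengths in mm; the calibration is good to about 2 mm. The wrist camera is an equidistant fisheye: a pixel r from the principal point sees the ray r / f radians off the axis. A picture is of the moment at which its call begins: read the wrist's pose just before it.
- manip.sign_off(): hands the job in, once; it reports no verdict.
Trained networks look in the newest picture that a camera, given by its name, has taken for a name from the list of things; names that differ only in an ending like _2 or _b are one class to them, and where a whole thing is asked for, a point or a joint stands for the part that bears it (a point fixed in the world has none). Each returns a list of dicts, best first, with "confidence" (0 to 1); they miss things now and then, are a little off and sometimes report something else, mostly with a low value. They report only what shows in the picture. A call takes as long as a camera call. They do not tell look-alikes from the thing itself.
- search_frame(name, camera): "at" ([x, y, z] in mm, in the coordinates of the camera as it stood for that picture, good to about 4 mm: the middle of the surface that is visible of it).
- masks_of(name, camera): "region" (400x640 bool, what is visible of it).
- tip_of(name, camera): "at" ([x, y, z] in mm, in the coordinates of the camera as it stood for that picture, good to about 4 mm: a listed point, or the origin of a listed thing).
The state is a dict: "clock": time; "joints": joint angles; "qd": joint speeds; "effort": joint torques, N m; "eef_pos": TCP position; "eef_rot": TCP orientation; "wrist_force": force on the tool from outside, world axes, zero at the start; "moment": the same for the moment, N m; "finger_gap": finger opening in mm.
Only numpy, scipy, OpenCV 4.12 (cv2) and the standard library are available. Lean on these libraries where they do the work, as an engineer would, in place of code of your own. Each camera call takes 0.05 s, during which the arm holds its last target. There are 200 camera calls.

## Task

Put the brown glass bottles, however many are out on the worktop, away in the steel reagent chest and lock it. Lift the bolt's handle out of its notch, draw the bolt and drop the handle into the other notch so that it stays drawn; then swing the lid well up, set every brown bottle upright on the chest's floor without dropping it, shut the lid fully, and shoot the bolt home through the keeper with its handle dropped back into the first notch. Do not disturb the beaker and the plastic bottle that stand nearby.

Things in the scene. Friction and masses are not known exactly. Their poses are not given: they have to be found in the camera images.
- chest: fixed white steel reagent chest, 170 (x) x 360 (y) x 119 mm high, turned up to 0.2 rad; origin under its middle, on the worktop; x away from the robot, y left, z up. Its right part (y -180 to -60 mm) is a closed filter compartment whose flat top, z 119 mm, carries the barrel bolt; the rest (y -60 to 180) is the reagent compartment under the hinged lid, walls 5 mm thick, 113 mm high
- chest_floor (a point): middle of the flat floor inside the reagent compartment, at chest x 0, y 60 mm, 9 mm above the worktop, axes as the chest's; the clear inside measures 160 mm in x (-80 to +80 from this point), 235 mm in y (-120 to +115), 104 mm from floor to rim
- lid (a joint): lid hinge at the back of the compartment, rad: 0 shut, 1.85 fully open (leaning back past upright, on its stop). A stiff friction hinge: the lid stays at whatever angle it is left; moving it takes 1 to 5 N at its knob. Shut, the lid's flat top is level with the filter compartment's, 119 mm
- lid_knob (a point): centre of the lid's black ball knob, 22 mm in diameter, on a 10 mm stalk that sticks out 40 mm forward (chest -x) from the lid's front edge; 116 mm above the worktop when shut. Axes turn with the lid. As the lid opens it goes on an arc of 212 mm radius about the hinge, up and back, and ends above the hinge with the stalk pointing up
- lid_hinge (a point): point on the lid's hinge line, straight behind the lid knob, at chest x 87 mm, y 70 mm, 117 mm high; the hinge line runs along the chest's y axis
- bolt (a joint): sliding of the barrel bolt's rod, m: 0 = shot to the left, through the keeper on the lid (lid locked); 0.050 = fully drawn to the right (chest -y), clear of the lid. Both are end stops, and at each the handle stands opposite a notch. Slides with 1 to 2 N, but only with the handle lifted out of the notch
- bolt_handle (a joint): turn of the bolt's handle about the rod, rad: 0 = level, pointing to the robot (chest -x), dropped in a notch of the guard plate; pi/2 = straight up. Above about 0.9 rad it is free of the guard and can slide with the rod. It turns freely and falls back by its own weight; between the notches it comes to rest on the guard's edge at about 0.75 rad
- bolt_knob (a point): centre of the 16 mm steel ball on the bolt's 8 mm handle, 44 mm from the rod's axis (along chest y, at chest x -60 mm, z 133 mm). Handle down: chest x -104 mm, 19 mm in front of the front face, y -105 mm (shot) or -155 (drawn). Notches 13 mm wide (y) in a guard plate at chest x -77 to -73 mm, z up to 140 mm
- beaker: bystander: clear plastic beaker, 82 mm wide and 90 mm high, origin under its middle
- ethanol: bystander: pale translucent plastic bottle with screw cap, 56 mm in diameter and 128 mm high, origin under its middle
- bottle1_mid (a point): small brown glass bottle with a black screw cap, to be put away (absent in some runs): 98 mm high, body 45 mm in diameter, shoulders drawing in from about 65 mm height, cap 25 mm in diameter from 84 to 98 mm height; about 0.12 kg, weight low down. This point is on its axis, 49 mm above its underside; z points up along the bottle
- bottle2_mid (a point): another brown bottle, the same (absent in some runs)
- bottle3_mid (a point): another brown bottle, the same (absent in some runs)
- bottle4_mid (a point): another brown bottle, the same (absent in some runs)
Not all that is in view belongs to the job. Leave any red, turquoise or yellow look-alike of the part that bears bottle2_mid alone.

How it is judged:
By the outcome, as a careful person would: the job done as asked, in the order asked, and still so for the second after the job is handed in, with the robot touching nothing.
Of bottle1, bottle2, bottle3, bottle4 only 2 to 4 are there at a start; the rules pass over those that are not, and their reading is None.
At some moment in a run one of bottle1, bottle2, bottle3, bottle4 may be knocked a few centimetres aside while the robot is not near it.
It also fails if it takes over 210 s, if anything falls off the work surface, if the arm or the gripper's body presses on something with over 40 N, if the wrist force passes 120 N, or if a joint passes its speed limit or range.

## Working session

There is one attempt and no reset: what is moved stays moved. The work goes in short steps, Python scripts to look and compute and a tool call to move; the robot and the scene stay as the last step left them, time stands still between calls to the robot, and variables do not carry over. Pictures are saved under pics/ and viewed, about 12 in all and at most 16, crops included, and the job is handed in when it is done.

Besides the shell and the picture viewer there is one more tool, called after "Call:" in YAML: its name, and indented under it one key for each argument. send_rows: Moves the arm, as the interface text tells. Its arguments: {"type":"object","properties":{"plan":{"type":"array"},"grip_force":{"type":"number"}},"required":["plan"]}

```bash
ls; mkdir -p pics; cat > h.py <<'E'
import numpy as np, cv2
from cell import manip, camera, search_frame, masks_of, tip_of
from scipy.spatial.transform import Rotation as R
def pose():
    s=manip.read_state(); T=np.eye(4); T[:3,:3]=R.from_euler('xyz',s['eef_rot']).as_matrix(); T[:3,3]=s['eef_pos']; return s,T
def cam(n):
    s,T=pose(); c=camera(n)
    c['W']=T@c['tool_from_camera'] if n=='wrist' else np.array(c['world_from_camera'])
    return c
def w(c,p): return (c['W']@np.r_[p,1])[:3]
def pix(c,u,v):
    f=200/np.tan(np.radians(c['fov_y']/2)); return np.array([(u-c['cx'])/f,-(v-c['cy'])/f,-1])
def save(c,name,crop=None,scale=1):
    im=c['color'][:,:,::-1]
    if crop: im=im[crop[1]:crop[3],crop[0]:crop[2]]
    cv2.imwrite('pics/'+name,cv2.resize(im,None,fx=scale,fy=scale,interpolation=cv2.INTER_CUBIC))
E
python3 - <<'E'
from h import *
np.set_printoptions(precision=1,suppress=True)
print(manip.read_state(), manip.tip_reach)
for n in ['scene','side']:
    c=cam(n); save(c,n+'1.png'); print(n,c['fov_y'],c['cx'],c['cy'],c['W'])
    for t in ['chest','chest_floor','lid_knob','lid_hinge','bolt_knob','beaker','ethanol','bottle1_mid','bottle2_mid']:
        for r in tip_of(t,n): print(t,round(r['confidence'],2),w(c,r['at']))
E
```

```text
pics
{'clock': 0.0, 'joints': array([ 1.2,  0.3,  1.5,  0. ,  1.3, -0.1]), 'qd': array([ 0., -0.,  0.,  0., -0.,  0.]), 'effort': array([ -0. , -53.2, -35.3,   0.1,   0. ,  -0. ]), 'eef_pos': array([156.5, 526.9, 194.5]), 'eef_rot': array([-3.1, -0. ,  2.9]), 'wrist_force': array([0.2, 0.3, 0.4]), 'moment': array([-0.,  0.,  0.]), 'finger_gap': 94.02175431879398} 19.0
scene 47.529036877373144 320.64642993302857 192.81175981268208 [[   0.8    0.4   -0.5 -204.1]
 [  -0.7    0.5   -0.6 -871.9]
 [   0.     0.8    0.6  974.5]
 [   0.     0.     0.     1. ]]
chest 0.59 [593.1  14.2  -2.4]
lid_knob 0.95 [479.3 110.8 114.1]
lid_hinge 0.89 [688.3  66.5 116.9]
lid_hinge 0.44 [480.6 109.8 118. ]
bolt_knob 0.55 [468.7 -65.7 133.7]
beaker 0.94 [ 692.  -306.3    2.3]
ethanol 0.91 [697.4 334.4  -2.4]
bottle2_mid 0.9 [ 432.  -336.5   48.9]
bottle2_mid 0.77 [ 539.3 -390.3   47.4]
bottle2_mid 0.67 [ 596.7 -441.4   52.2]
bottle2_mid 0.6 [ 491.6 -277.4   46.9]
bottle2_mid 0.57 [ 581.8 -309.    49.6]
side 47.611122409485006 323.45878161595584 194.1713450615426 [[    0.9     0.2    -0.3   130. ]
 [   -0.3     0.5    -0.8 -1179.4]
 [    0.      0.8     0.5   888.6]
 [    0.      0.      0.      1. ]]
chest 0.83 [591.3  16.6  -4.4]
chest_floor 0.65 [692.4  67.9 115.4]
lid_knob 0.8 [481.2 108.2 110.2]
lid_hinge 0.89 [693.2  65.3 114.9]
bolt_knob 0.56 [471.2 -71.4 132.1]
beaker 0.82 [ 693.  -307.3   -4.8]
beaker 0.73 [588.6 332.   47.6]
ethanol 0.66 [693.8 335.8  -5.3]
bottle2_mid 0.77 [ 489.3 -283.6   52.1]
bottle2_mid 0.74 [ 436. -338.   49.]
bottle2_mid 0.68 [ 603.7 -443.4   46.5]
bottle2_mid 0.6 [ 539.2 -391.4   48.4]
```

View pics/scene1.png

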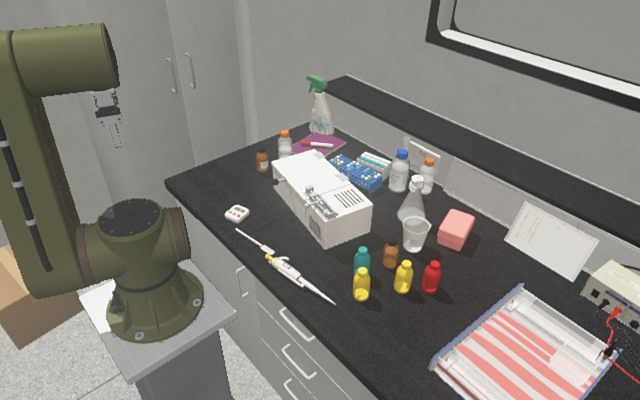

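View pics/side1.png

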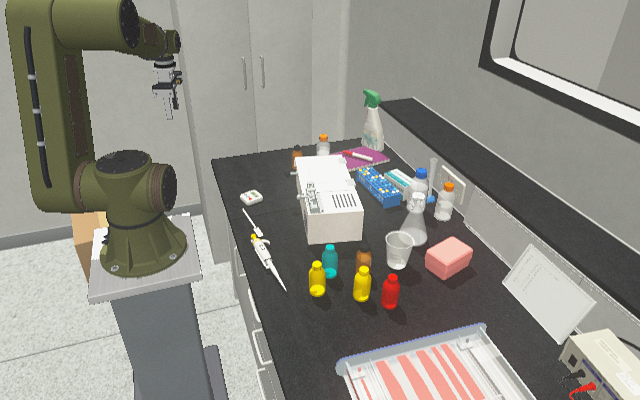

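Scene view: brown bottle at (390,256) between the decoys, another at (262,161) left of the chest. Yellow (362,285) and (403,277), red (431,277) and teal (363,263) are look-alikes. Next I search for brown by colour in both views and refine the chest pose.

```bash
python3 - <<'E'
from h import *
np.set_printoptions(precision=1,suppress=True)
ims=[]
for n in ['scene','side']:
    c=cam(n)
    hsv=cv2.cvtColor(c['color'],cv2.COLOR_RGB2HSV)
    m=((hsv[...,0]>=4)&(hsv[...,0]<=16)&(hsv[...,1]>120)&(hsv[...,2]>30)&(hsv[...,2]<190)).astype(np.uint8)
    k,l,st,ce=cv2.connectedComponentsWithStats(m)
    for i in range(1,k):
        if st[i,4]>12:
            v,u=np.where(l==i); d=c['z_map'][v,u]; d0=np.median(d)
            print(n,ce[i],st[i],w(c,pix(c,*ce[i])*d0))
    crop=(230,120,450,300) if n=='scene' else (270,120,490,320)
    im=c['color'][crop[1]:crop[3],crop[0]:crop[2],::-1]
    ims.append(cv2.resize(im,(400,int(im.shape[0]*400/im.shape[1])),interpolation=cv2.INTER_CUBIC))
    # chest top fit: points with z 105..130
    f=200/np.tan(np.radians(c['fov_y']/2))
    v,u=np.mgrid[:400,:640]; D=c['z_map']
    P=np.stack([(u-c['cx'])/f*D,-(v-c['cy'])/f*D,-D],-1)@c['W'][:3,:3].T+c['W'][:3,3]
    s=(abs(P[...,2]-119)<4)&(P[...,0]>450)&(P[...,0]<760)&(abs(P[...,1])<230)
    r=cv2.minAreaRect(P[s][:,:2].astype(np.float32)); print(r,np.median(P[s][:,2]))
h=min(i.shape[0] for i in ims)
cv2.imwrite('pics/c2.png',np.hstack([i[:h] for i in ims]))
E
```

```text
scene [284.8 135. ] [281 133   8   5  21] [687.4 322.7 115.7]
scene [261.1 156.6] [257 153  10   8  58] [574.4 320.8  67.3]
scene [428.6 163.3] [425 160   9   6  31] [ 947.4 -147.   117.3]
scene [260.7 168.7] [258 166   9   5  18] [571.3 324.7  13. ]
scene [390.1 256.1] [383 244  16  25 297] [ 567.1 -319.7   49.3]
((570.1127319335938, 20.14202880859375), (369.05670166015625, 226.6458740234375), 79.7906723022461) 118.82303521559226
side [295.5 156.1] [292 151  10  18  67] [576.6 317.8  58.9]
side [445.7 187.9] [444 186   5   5  15] [ 943.8 -147.5  117.5]
side [362.3 260.2] [356 251  15  22 153] [ 573.8 -321.8   57. ]
((569.0569458007812, 16.872802734375), (365.96551513671875, 225.1310577392578), 78.51736450195312) 116.70602830925372
```

View pics/c2.png

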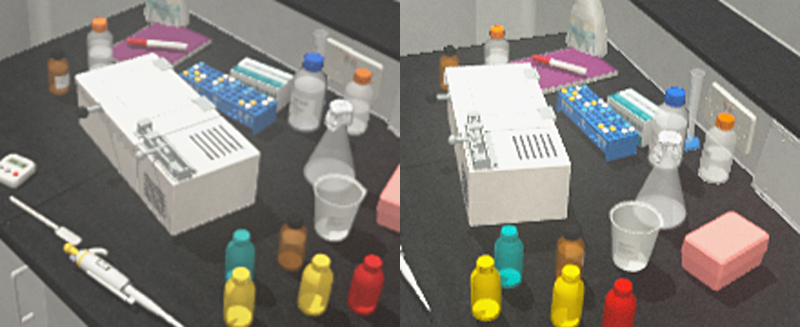

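```bash
cat >> h.py <<'E'
np.set_printoptions(precision=2,suppress=True)
C=np.array([592,15,0.]); YAW=-0.2
def ch(x,y,z): # chest -> world
    return C+R.from_euler('z',YAW).apply([x,y,z])
def to(p,yaw=None,rpy=None):
    s,T=pose(); y=s['eef_rot'][2] if yaw is None else yaw
    t=R.from_euler('xyz',rpy if rpy is not None else [np.pi,0,y]); r=R.from_matrix(T[:3,:3])
    print('tool travel',r.inv().apply(np.array(p)-T[:3,3]),'rotvec deg',np.degrees((r.inv()*t).as_rotvec()),'at',s['eef_pos'],s['eef_rot'],'t',round(s['clock'],2))
E
python3 - <<'E'
from h import *
print(manip.read_state()['eef_rot']); to([400,-50,320],np.pi-.2)
E
```

```text
[-3.14 -0.    2.85]
tool travel [-397.66 -484.01 -124.95] rotvec deg [-0.   -0.   -5.09] at [156.64 527.21 195.04] [-3.14 -0.    2.85] t 1.1
```

Call:
send_rows:
  plan:
    - {"travel": [0,0,-60],"delta_rot": [0,0,-5.1],"fingers": -1}
    - {"travel": [0,0,-60],"delta_rot": [0,0,0],"fingers": -1}
    - {"travel": [-25,-37,0],"delta_rot": [0,0,0],"fingers": -1}
    - {"travel": [-25,-37,0],"delta_rot": [0,0,0],"fingers": -1}
    - {"travel": [-25,-37,0],"delta_rot": [0,0,0],"fingers": -1}
    - {"travel": [-25,-37,0],"delta_rot": [0,0,0],"fingers": -1}
    - {"travel": [-25,-37,0],"delta_rot": [0,0,0],"fingers": -1}
    - {"travel": [-25,-37,0],"delta_rot": [0,0,0],"fingers": -1}
    - {"travel": [-25,-37,0],"delta_rot": [0,0,0],"fingers": -1}
    - {"travel": [-25,-37,0],"delta_rot": [0,0,0],"fingers": -1}
    - {"travel": [-25,-37,0],"delta_rot": [0,0,0],"fingers": -1}
    - {"travel": [-25,-37,0],"delta_rot": [0,0,0],"fingers": -1}
    - {"travel": [-25,-37,0],"delta_rot": [0,0,0],"fingers": -1}
    - {"travel": [-25,-37,0],"delta_rot": [0,0,0],"fingers": -1}
    - {"travel": [-25,-37,0],"delta_rot": [0,0,0],"fingers": -1}
    - {"travel": [-25,-37,0],"delta_rot": [0,0,0],"fingers": -1}
    - {"travel": [0,0,0],"delta_rot": [0,0,0],"fingers": -1}

```text
clock: 3.22
eef_pos: [397.2, -51.9, 314.6]
eef_rot: [-3.141, -0.001, 2.938]
wrist_force: [-0.3, -1.3, -0.3]
finger_gap: 94.1
```

```bash
cat >> h.py <<'E'
def cloud(c):
    f=200/np.tan(np.radians(c['fov_y']/2)); v,u=np.mgrid[:400,:640]; D=c['z_map']
    x=(u-c['cx'])/f; y=(v-c['cy'])/f; th=np.hypot(x,y); k=np.where(th>1e-6,np.tan(np.minimum(th,1.5))/np.maximum(th,1e-6),1)
    return np.stack([x*k*D,-y*k*D,-D],-1)@c['W'][:3,:3].T+c['W'][:3,3]   # wrist fisheye
E
python3 - <<'E'
from h import *
c=cam('wrist'); save(c,'w3.png')
print(pose()[0]['joints'],c['fov_y'])
for t in ['lid_knob','lid_hinge','bolt_knob','bottle2_mid','chest']:
    for r in tip_of(t,'wrist'): print(t,round(r['confidence'],2),w(c,r['at']))
P=cloud(c); ok=c['z_map']>0
# guard & bolt ball: points in chest frame above top
Q=R.from_euler('z',-YAW).apply((P-C).reshape(-1,3)).reshape(P.shape)
s=ok&(abs(P[...,2]-119)<4)&(P[...,0]>450)&(P[...,0]<760)&(abs(P[...,1])<230)
print(cv2.minAreaRect(P[s][:,:2].astype(np.float32)))
b=ok&(abs(Q[...,0]+104)<15)&(Q[...,1]<-80)&(Q[...,1]>-180)&(Q[...,2]>120)&(Q[...,2]<160)
print('ball',b.sum(),Q[b].min(0),Q[b].max(0),Q[b].mean(0))
to(ch(-104,-105,133),np.pi+YAW)
E
```

```text
[-0.22 -0.11  1.7   0.    1.56 -1.59] 65.70646984690485
lid_knob 0.68 [479.03 112.95 116.28]
bolt_knob 0.62 [469.37 -69.25 134.61]
bottle2_mid 0.71 [ 434.88 -336.72   44.99]
bottle2_mid 0.61 [ 493.09 -277.86   49.71]
chest 0.77 [590.31  20.85   1.54]
chest 0.58 [469.9  -67.01 132.55]
((575.99462890625, 23.950042724609375), (207.2071075439453, 376.170654296875), 0.69014972448349)
ball 150 [-112.16 -111.95  131.69] [-89.38 -95.15 142.2 ] [-103.33 -103.15  137.58]
tool travel [-74.53  -3.41 182.32] rotvec deg [0.   0.03 0.09] at [396.72 -49.19 315.28] [3.14 0.   2.94] t 3.52
```

View pics/w3.png

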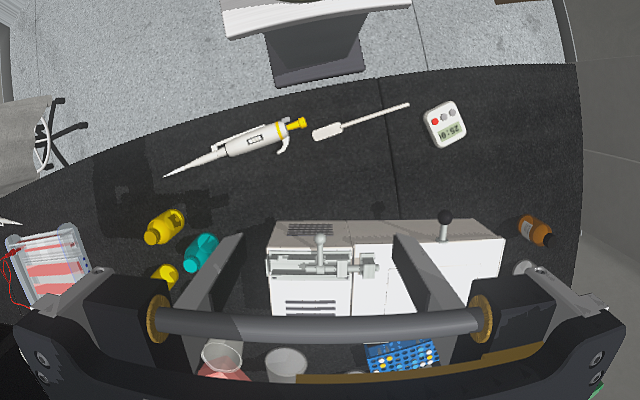

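Wrist view: bolt ball at (320,240), lid knob at (445,217), brown bottle at (535,232), and nothing else brown. Descending on the bolt ball.

Call:
send_rows:
  plan:
    - {"travel": [-25,-1,40],"delta_rot": [0,0,0],"fingers": 0}
    - {"travel": [-25,-1,40],"delta_rot": [0,0,0],"fingers": 0}
    - {"travel": [-24.5,-1,40],"delta_rot": [0,0,0],"fingers": 0}
    - {"travel": [0,0,0],"delta_rot": [0,0,0],"fingers": 0}
    - {"travel": [0,0,0],"delta_rot": [0,0,0],"fingers": 0}

```text
clock: 4.15
eef_pos: [469.3, -67.2, 196.5]
eef_rot: [-3.142, 0.001, 2.943]
wrist_force: [-0.6, -0.2, -0.3]
finger_gap: 48.6
```

```bash
python3 - <<'E'
from h import *
c=cam('wrist'); save(c,'w4.png')
for t in ['lid_knob','bolt_knob']:
    for r in tip_of(t,'wrist'): print(t,round(r['confidence'],2),w(c,r['at']))
P=cloud(c); ok=c['z_map']>0
Q=R.from_euler('z',-YAW).apply((P-C).reshape(-1,3)).reshape(P.shape)
b=ok&(abs(Q[...,0]+104)<9)&(Q[...,1]<-85)&(Q[...,1]>-125)&(Q[...,2]>133)&(Q[...,2]<160)
print('ball',b.sum(),Q[b].min(0),Q[b].max(0),Q[b].mean(0))
to(ch(-104,-104,133),np.pi+YAW)
E
```

```text
bolt_knob 0.97 [467.84 -67.8  132.28]
ball 288 [-113.   -110.67  133.1 ] [-95.1  -96.19 141.5 ] [-105.27 -103.46  138.04]
tool travel [ 0.43  1.21 63.75] rotvec deg [-0.    0.16  0.03] at [469.42 -67.5  196.75] [-3.14  0.    2.94] t 4.3
```

View pics/w4.png

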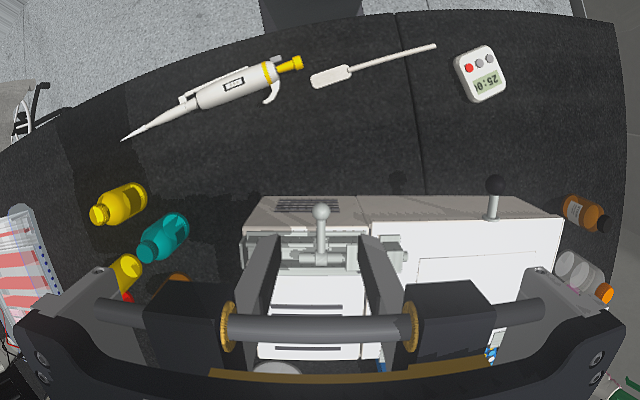

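Ball at (322,212), centred between the fingers. Descend and grip.

Call:
send_rows:
  grip_force: 25
  plan:
    - {"travel": [0.5,0.5,32],"delta_rot": [0,0,0],"fingers": 0}
    - {"travel": [0.5,0.5,31],"delta_rot": [0,0,0],"fingers": 0}
    - {"travel": [0,0,0],"delta_rot": [0,0,0],"fingers": 0}
    - {"travel": [0,0,0],"delta_rot": [0,0,0],"fingers": 1}
    - {"travel": [0,0,0],"delta_rot": [0,0,0],"fingers": 1}
    - {"travel": [0,0,0],"delta_rot": [0,0,0],"fingers": 1}
    - {"travel": [0,0,0],"delta_rot": [0,0,0],"fingers": 1}
    - {"travel": [0,0,0],"delta_rot": [0,0,0],"fingers": 1}
    - {"travel": [0,0,0],"delta_rot": [0,0,0],"fingers": 1}

```text
clock: 5.42
eef_pos: [468.5, -66.5, 132.1]
eef_rot: [-3.142, -0.0, 2.942]
wrist_force: [-0.1, -0.3, -0.5]
finger_gap: 0.2
```

```bash
python3 - <<'E'
from h import *
c=cam('wrist'); save(c,'w5.png')
print(c['tool_from_camera'])
for r in tip_of('bolt_knob','wrist'): print(round(r['confidence'],2),w(c,r['at']))
for n in ['scene','side']:
    c=cam(n)
    for r in tip_of('bolt_knob',n): print(n,round(r['confidence'],2),w(c,r['at']))
print(manip.read_state()['finger_gap'])
E
```

```text
[[  -0.      0.96    0.27   80.32]
 [   1.      0.      0.      0.31]
 [   0.      0.27   -0.96 -189.59]
 [   0.      0.      0.      1.  ]]
0.53 [467.36 -69.44 129.06]
scene 0.39 [467.77 -65.69 130.23]
side 0.37 [469.22 -67.18 130.13]
0.20862296556402246
```

View pics/w5.png

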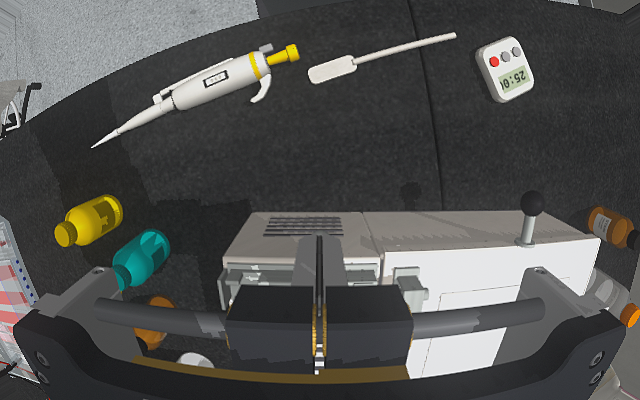

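```bash
python3 - <<'E'
from h import *
c=cam('wrist')
P=cloud(c); ok=c['z_map']>0
Q=R.from_euler('z',-YAW).apply((P-C).reshape(-1,3)).reshape(P.shape)
for v in range(235,400,10):
    print(v,[tuple(Q[v,u].round().astype(int)) for u in (285,306,312,320,330,345)])
c=cam('side'); save(c,'s6.png',(290,140,390,250),6)
E
```

```text
235 [(np.int64(-87), np.int64(-133), np.int64(76)), (np.int64(-87), np.int64(-115), np.int64(76)), (np.int64(-115), np.int64(-108), np.int64(147)), (np.int64(-113), np.int64(-103), np.int64(143)), (np.int64(-86), np.int64(-95), np.int64(75)), (np.int64(-86), np.int64(-82), np.int64(74))]
245 [(np.int64(-85), np.int64(-131), np.int64(95)), (np.int64(-114), np.int64(-111), np.int64(161)), (np.int64(-114), np.int64(-108), np.int64(160)), (np.int64(-113), np.int64(-104), np.int64(157)), (np.int64(-114), np.int64(-98), np.int64(160)), (np.int64(-85), np.int64(-83), np.int64(95))]
255 [(np.int64(-86), np.int64(-129), np.int64(114)), (np.int64(-115), np.int64(-111), np.int64(175)), (np.int64(-115), np.int64(-108), np.int64(175)), (np.int64(-113), np.int64(-104), np.int64(171)), (np.int64(-115), np.int64(-98), np.int64(174)), (np.int64(-86), np.int64(-85), np.int64(114))]
265 [(np.int64(-81), np.int64(-129), np.int64(121)), (np.int64(-115), np.int64(-110), np.int64(186)), (np.int64(-115), np.int64(-108), np.int64(186)), (np.int64(-113), np.int64(-104), np.int64(182)), (np.int64(-115), np.int
[... 3235 characters left out ...]
(266)), (np.int64(-123), np.int64(-101), np.int64(265)), (np.int64(-125), np.int64(-98), np.int64(267))]
385 [(np.int64(-129), np.int64(-112), np.int64(274)), (np.int64(-128), np.int64(-107), np.int64(273)), (np.int64(-127), np.int64(-106), np.int64(273)), (np.int64(-128), np.int64(-104), np.int64(273)), (np.int64(-128), np.int64(-102), np.int64(273)), (np.int64(-127), np.int64(-98), np.int64(273))]
395 [(np.int64(-128), np.int64(-112), np.int64(277)), (np.int64(-127), np.int64(-107), np.int64(276)), (np.int64(-127), np.int64(-106), np.int64(276)), (np.int64(-127), np.int64(-104), np.int64(276)), (np.int64(-128), np.int64(-102), np.int64(276)), (np.int64(-129), np.int64(-98), np.int64(277))]
```

View pics/s6.png

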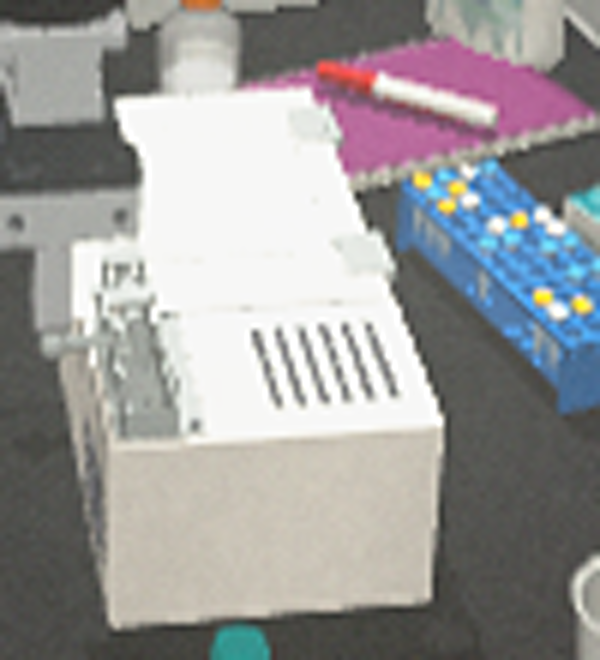

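```bash
python3 - <<'E'
from h import *
c=cam('wrist')
P=cloud(c)
Q=R.from_euler('z',-YAW).apply((P-C).reshape(-1,3)).reshape(P.shape)
for v in range(222,242,2): print(v,*[Q[v,u].round() for u in (310,320,328)], c['z_map'][v,310])
c=cam('side'); 
for (u,v) in [(299,193),(299,195),(299,197),(301,197)]:
    o=c['W'][:3,3]; d=c['W'][:3,:3]@pix(c,u,v)
    Ri=R.from_euler('z',-YAW); o2=Ri.apply(o-C); d2=Ri.apply(d)
    for X in (-115,-105): t=(X-o2[0])/d2[0]
    t2=(-100-o2[1])/d2[1]
    print(u,v,'at y=-100:',o2+t2*d2,'depthpt',Ri.apply(o+d*c['z_map'][v,u]-C))
E
```

```text
222 [ -87. -113.   43.] [ -87. -103.   43.] [-87. -96.  43.] 294.86017
224 [ -86. -113.   46.] [ -86. -103.   45.] [-86. -96.  47.] 292.34573
226 [ -87. -112.   54.] [ -86. -103.   53.] [-86. -96.  52.] 284.83484
228 [ -86. -112.   57.] [ -85. -103.   55.] [-85. -96.  55.] 282.14804
230 [ -87. -112.   65.] [-112. -103.  132.] [-87. -96.  64.] 273.90656
232 [ -85. -112.   66.] [-112. -103.  134.] [-85. -96.  65.] 273.26517
234 [ -87. -112.   74.] [-112. -103.  137.] [-110.  -98.  134.] 265.06625
236 [-115. -110.  147.] [-114. -103.  145.] [-115.  -99.  148.] 186.93495
238 [-114. -109.  150.] [-112. -103.  145.] [-114.  -99.  149.] 184.05011
240 [-115. -109.  155.] [-113. -104.  149.] [-115.  -99.  155.] 179.88893
299 193 at y=-100: [-101.86 -100.    141.29] depthpt [-103.4  -115.82  151.46]
299 195 at y=-100: [-101.93 -100.    134.02] depthpt [-102.72 -108.1   139.28]
299 197 at y=-100: [-102.   -100.    126.71] depthpt [-102.96 -109.85  133.17]
301 197 at y=-100: [ -95.84 -100.    126.23] depthpt [ -97.07 -112.02  134.12]
```

Call:
send_rows:
  plan:
    - {"travel": [0,0,0],"delta_rot": [0,0,0],"fingers": 0.3}
    - {"travel": [0,0,0],"delta_rot": [0,0,0],"fingers": 0.3}
    - {"travel": [0,0,0],"delta_rot": [0,0,0],"fingers": 0.3}
    - {"travel": [0,0,0],"delta_rot": [0,0,0],"fingers": 0.3}
    - {"travel": [0,0,0],"delta_rot": [0,0,0],"fingers": 0.3}

```text
clock: 6.55
eef_pos: [468.5, -66.5, 132.0]
eef_rot: [-3.142, -0.0, 2.942]
wrist_force: [-0.5, 0.5, -0.1]
finger_gap: 32.9
```

```bash
python3 - <<'E'
from h import *
c=cam('wrist'); save(c,'w7.png',(220,180,420,330),4)
P=cloud(c)
Q=R.from_euler('z',-YAW).apply((P-C).reshape(-1,3)).reshape(P.shape)
m=(Q[...,0]<-95)&(Q[...,2]>100)&(Q[...,2]<175)&(abs(Q[...,1]+104)<40)
v,u=np.where(m)
for a in range(u.min(),u.max()+1,4):
    s=m[:,a]; 
    if s.any(): 
        i=np.where(s)[0].max() if 0 else np.where(s)[0][0]; print(a,i,Q[i,a].round())
E
```

```text
266 254 [-114. -133.  172.]
270 242 [-114. -133.  157.]
274 238 [-114. -131.  150.]
278 236 [-115. -129.  149.]
282 235 [-115. -127.  146.]
286 234 [-114. -125.  144.]
290 235 [-113. -122.  142.]
310 236 [-109. -110.  133.]
314 233 [-111. -107.  133.]
318 230 [-113. -105.  132.]
322 230 [-113. -102.  132.]
326 231 [-112. -100.  131.]
330 236 [-109.  -97.  133.]
346 235 [-113.  -87.  143.]
350 234 [-115.  -85.  144.]
354 235 [-115.  -83.  146.]
358 236 [-115.  -80.  148.]
362 237 [-115.  -78.  151.]
366 240 [-114.  -76.  153.]
370 248 [-114.  -75.  164.]
```

View pics/w7.png

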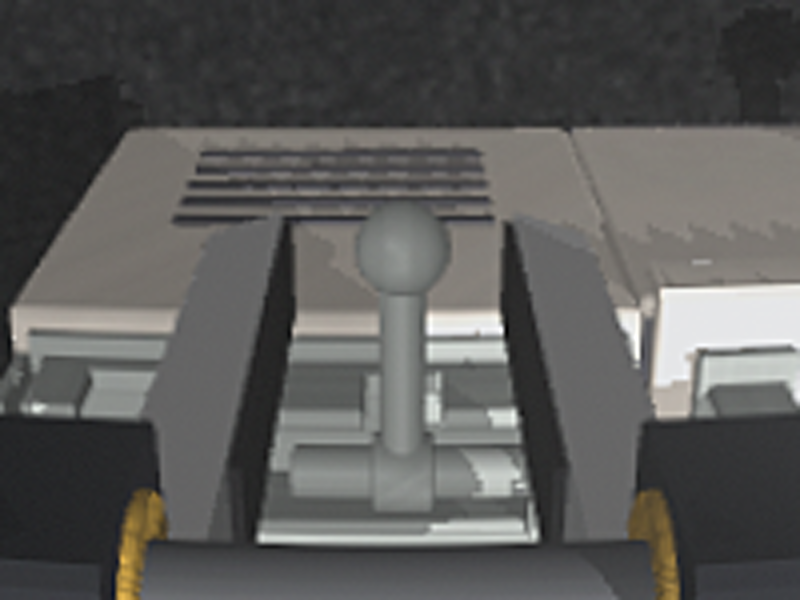

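Fingertips really end at about z 144, while the TCP reads 132. So the fingertips sit about 12 mm behind the reported TCP, and the grasp point is about 30 mm behind it. I'll allow for this and go 29 mm lower.

Call:
send_rows:
  plan:
    - {"travel": [0,0,10],"delta_rot": [0,0,0],"fingers": 0.3}
    - {"travel": [0,0,10],"delta_rot": [0,0,0],"fingers": 0.3}
    - {"travel": [0,0,9],"delta_rot": [0,0,0],"fingers": 0.3}
    - {"travel": [0,0,0],"delta_rot": [0,0,0],"fingers": 1}
    - {"travel": [0,0,0],"delta_rot": [0,0,0],"fingers": 1}
    - {"travel": [0,0,0],"delta_rot": [0,0,0],"fingers": 1}
    - {"travel": [0,0,0],"delta_rot": [0,0,0],"fingers": 1}

```text
clock: 7.48
eef_pos: [468.6, -66.5, 103.3]
eef_rot: [-3.142, 0.0, 2.942]
wrist_force: [-0.6, 0.6, -0.1]
finger_gap: 14.7
```

Call:
send_rows:
  plan:
    - {"travel": [-1.4,0,-10.9],"delta_rot": [0,0,0],"fingers": 1}
    - {"travel": [-4,0,-10.2],"delta_rot": [0,0,0],"fingers": 1}
    - {"travel": [-6.4,0,-8.9],"delta_rot": [0,0,0],"fingers": 1}
    - {"travel": [-8.4,0,-7],"delta_rot": [0,0,0],"fingers": 1}
    - {"travel": [-9.9,0,-4.8],"delta_rot": [0,0,0],"fingers": 1}
    - {"travel": [0,0,0],"delta_rot": [0,0,0],"fingers": 1}

```text
clock: 8.22
eef_pos: [498.9, -72.7, 145.2]
eef_rot: [3.142, 0.001, 2.942]
wrist_force: [-2.4, 1.4, 5.1]
finger_gap: 14.2
```

Call:
send_rows:
  plan:
    - {"travel": [0,-9,0],"delta_rot": [0,0,0],"fingers": 1}
    - {"travel": [0,-9,0],"delta_rot": [0,0,0],"fingers": 1}
    - {"travel": [0,-9,0],"delta_rot": [0,0,0],"fingers": 1}
    - {"travel": [0,-9,0],"delta_rot": [0,0,0],"fingers": 1}
    - {"travel": [0,-9,0],"delta_rot": [0,0,0],"fingers": 1}
    - {"travel": [0,-4,0],"delta_rot": [0,0,0],"fingers": 1}
    - {"travel": [0,0,0],"delta_rot": [0,0,0],"fingers": 1}

```text
clock: 9.1
eef_pos: [488.2, -120.6, 144.8]
eef_rot: [3.141, -0.0, 2.941]
wrist_force: [-1.4, 0.4, 4.2]
finger_gap: 13.8
```

Call:
send_rows:
  plan:
    - {"travel": [0,-2,0],"delta_rot": [0,0,0],"fingers": 1}
    - {"travel": [0,-1,0],"delta_rot": [0,0,0],"fingers": 1}
    - {"travel": [0,0,0],"delta_rot": [0,0,0],"fingers": 1}

```text
clock: 9.48
eef_pos: [488.0, -121.4, 144.8]
eef_rot: [3.138, -0.0, 2.942]
wrist_force: [1.3, 17.0, 5.0]
finger_gap: 14.4
```

Call:
send_rows:
  plan:
    - {"travel": [0,2,0],"delta_rot": [0,0,0],"fingers": 1}
    - {"travel": [9.9,0,4.8],"delta_rot": [0,0,0],"fingers": 1}
    - {"travel": [8.4,0,7],"delta_rot": [0,0,0],"fingers": 1}
    - {"travel": [6.4,0,8.9],"delta_rot": [0,0,0],"fingers": 1}
    - {"travel": [4,0,10.2],"delta_rot": [0,0,0],"fingers": 1}
    - {"travel": [1.4,0,10],"delta_rot": [0,0,0],"fingers": 1}
    - {"travel": [0,0,0],"delta_rot": [0,0,0],"fingers": 1}

```text
clock: 10.35
eef_pos: [458.1, -115.0, 103.3]
eef_rot: [3.141, -0.0, 2.942]
wrist_force: [1.6, 5.9, 0.3]
finger_gap: 14.2
```

Call:
send_rows:
  plan:
    - {"travel": [0,0,0],"delta_rot": [0,0,0],"fingers": 0}
    - {"travel": [0,0,0],"delta_rot": [0,0,0],"fingers": 0}
    - {"travel": [0,0,0],"delta_rot": [0,0,0],"fingers": 0}
    - {"travel": [0,0,-40],"delta_rot": [0,0,0],"fingers": 0}
    - {"travel": [0,0,-40],"delta_rot": [0,0,0],"fingers": 0}
    - {"travel": [0,0,-20],"delta_rot": [0,0,0],"fingers": 0}
    - {"travel": [0,0,0],"delta_rot": [0,0,0],"fingers": 0}

```text
clock: 11.22
eef_pos: [459.0, -115.7, 204.9]
eef_rot: [-3.141, 0.002, 2.942]
wrist_force: [0.5, 0.2, -0.3]
finger_gap: 46.5
```

```bash
python3 - <<'E'
from h import *
c=cam('wrist')
for t in ['lid_knob','bolt_knob','bottle2_mid']:
    for r in tip_of(t,'wrist'): print(t,round(r['confidence'],2),w(c,r['at']))
P=cloud(c); ok=c['z_map']>0
Q=R.from_euler('z',-YAW).apply((P-C).reshape(-1,3)).reshape(P.shape)
b=ok&(abs(Q[...,0]+104)<9)&(Q[...,1]<-85)&(Q[...,1]>-175)&(Q[...,2]>133)&(Q[...,2]<160)
print('ball',b.sum(),Q[b].min(0),Q[b].max(0))
for n in ['scene','side']:
    c=cam(n)
    for r in tip_of('lid_knob',n)[:1]: print(n,w(c,r['at']))
to(ch(-125,70,116-30),np.pi+YAW); print(ch(-125,70,116))
E
```

```text
lid_knob 0.88 [481.38 113.32 118.92]
bolt_knob 0.91 [ 457.66 -116.44  132.28]
bottle2_mid 0.97 [ 492.93 -277.31   47.05]
bottle2_mid 0.69 [ 540.25 -388.02   47.46]
bottle2_mid 0.44 [ 602.29 -442.23   49.39]
ball 272 [-112.31 -161.36  133.02] [ -95.22 -146.4   142.23]
scene [480.05 109.94 117.29]
tool travel [ 19.85 224.37 117.42] rotvec deg [ 0.01 -0.05  0.01] at [ 458.44 -115.44  203.38] [ 3.14 -0.    2.94] t 11.62
[483.4  108.44 116.  ]
```

Call:
send_rows:
  plan:
    - {"travel": [4,38,0],"delta_rot": [0,0,0],"fingers": 0}
    - {"travel": [4,38,0],"delta_rot": [0,0,0],"fingers": 0}
    - {"travel": [4,38,0],"delta_rot": [0,0,0],"fingers": 0}
    - {"travel": [4,38,0],"delta_rot": [0,0,0],"fingers": 0}
    - {"travel": [3,37,0],"delta_rot": [0,0,0],"fingers": 0}
    - {"travel": [3,37,0],"delta_rot": [0,0,0],"fingers": 0}
    - {"travel": [0,0,20],"delta_rot": [0,0,0],"fingers": 0}
    - {"travel": [0,0,0],"delta_rot": [0,0,0],"fingers": 0}

```text
clock: 12.62
eef_pos: [481.2, 110.5, 182.7]
eef_rot: [-3.141, -0.003, 2.942]
wrist_force: [-0.3, -0.5, 0.1]
finger_gap: 46.7
```

```bash
python3 - <<'E'
from h import *
c=cam('wrist'); save(c,'w8.png')
for t in ['lid_knob','bottle2_mid']:
    for r in tip_of(t,'wrist'): 
        p=w(c,r['at']); print(t,round(r['confidence'],2),p)
        if t=='lid_knob': to(p-[0,0,30],np.pi+YAW)
P=cloud(c); Q=R.from_euler('z',-YAW).apply((P-C).reshape(-1,3)).reshape(P.shape)
b=(c['z_map']>0)&(abs(Q[...,0]+125)<14)&(abs(Q[...,1]-71)<14)&(Q[...,2]>110)&(Q[...,2]<130)&(c['color'].max(-1)<90)
print('ball',b.sum(),Q[b].min(0),Q[b].max(0))
E
```

```text
lid_knob 0.98 [480.58 111.85 118.01]
tool travel [ 1.73  1.44 96.32] rotvec deg [-0.    0.   -0.01] at [481.99 110.11 184.32] [-3.14  0.    2.94] t 12.72
bottle2_mid 0.71 [ 541.43 -386.76   43.52]
bottle2_mid 0.59 [ 436.67 -339.57   44.95]
bottle2_mid 0.56 [ 493.49 -280.04   50.95]
ball 488 [-137.06   60.51  112.53] [-116.83   82.2   127.86]
```

View pics/w8.png

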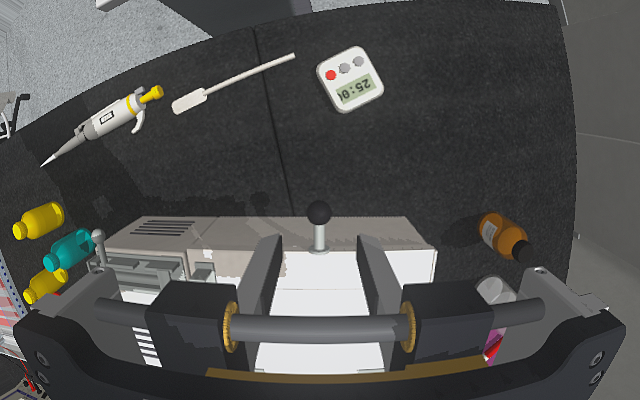

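Lid knob at (319,212) between the fingers; bolt knob drawn at (98,240).

Call:
send_rows:
  grip_force: 30
  plan:
    - {"travel": [1,0.7,40],"delta_rot": [0,0,0],"fingers": 0}
    - {"travel": [0.7,0.7,40],"delta_rot": [0,0,0],"fingers": 0}
    - {"travel": [0,0,17],"delta_rot": [0,0,0],"fingers": 0}
    - {"travel": [0,0,0],"delta_rot": [0,0,0],"fingers": 1}
    - {"travel": [0,0,0],"delta_rot": [0,0,0],"fingers": 1}
    - {"travel": [0,0,0],"delta_rot": [0,0,0],"fingers": 1}
    - {"travel": [0,0,0],"delta_rot": [0,0,0],"fingers": 1}

```text
clock: 13.65
eef_pos: [480.8, 110.5, 88.0]
eef_rot: [-3.139, 0.001, 2.942]
wrist_force: [-2.3, -13.9, 5.4]
finger_gap: 19.9
```

```bash
sed -i 's/^C=.*/C=np.array([590.8,16.6,0.]); YAW=-0.2/' h.py; python3 - <<'E'
from h import *
# arc increments in tool frame (tool x=-chest x, tool z=-z), knob 212 radius, start angle 0
th=np.linspace(0,1.7,18); X=-212*np.cos(th); Z=212*np.sin(th)
for i in range(17): print(round(th[i+1],2), (-(X[i+1]-X[i])).round(1), (-(Z[i+1]-Z[i])).round(1))
to([0,0,0])
E
```

```text
0.1 -1.1 -21.2
0.2 -3.2 -21.0
0.3 -5.2 -20.5
0.4 -7.3 -19.9
0.5 -9.2 -19.1
0.6 -11.1 -18.1
0.7 -12.8 -16.9
0.8 -14.4 -15.5
0.9 -15.9 -14.0
1.0 -17.2 -12.3
1.1 -18.4 -10.5
1.2 -19.3 -8.7
1.3 -20.1 -6.7
1.4 -20.7 -4.6
1.5 -21.0 -2.6
1.6 -21.2 -0.4
1.7 -21.1 1.7
tool travel [ 449.47 -203.55   87.87] rotvec deg [-0.14  0.08 -0.  ] at [480.84 110.52  88.03] [-3.14  0.    2.94] t 13.65
```

Call:
send_rows:
  plan:
    - {"travel": [0,-1.2,0],"delta_rot": [0,0,0],"fingers": 1}
    - {"travel": [-1.1,0,-21.2],"delta_rot": [0,0,0],"fingers": 1}
    - {"travel": [-3.2,0,-21],"delta_rot": [0,0,0],"fingers": 1}
    - {"travel": [-5.2,0,-20.5],"delta_rot": [0,0,0],"fingers": 1}
    - {"travel": [-7.3,0,-19.9],"delta_rot": [0,0,0],"fingers": 1}
    - {"travel": [0,0,0],"delta_rot": [0,0,0],"fingers": 1}

```text
clock: 14.4
eef_pos: [496.9, 107.2, 171.1]
eef_rot: [-3.141, 0.001, 2.942]
wrist_force: [-4.9, -3.4, 0.8]
finger_gap: 20.2
```

Call:
send_rows:
  plan:
    - {"travel": [-9.2,0,-19.1],"delta_rot": [0,0,0],"fingers": 1}
    - {"travel": [-11.1,0,-18.1],"delta_rot": [0,0,0],"fingers": 1}
    - {"travel": [-12.8,0,-16.9],"delta_rot": [0,0,0],"fingers": 1}
    - {"travel": [-14.4,0,-15.5],"delta_rot": [0,0,0],"fingers": 1}
    - {"travel": [-15.9,0,-14],"delta_rot": [0,0,0],"fingers": 1}
    - {"travel": [-17.2,0,-12.3],"delta_rot": [0,0,0],"fingers": 1}
    - {"travel": [0,0,0],"delta_rot": [0,0,0],"fingers": 1}

```text
clock: 15.28
eef_pos: [576.2, 91.4, 266.3]
eef_rot: [3.141, 0.001, 2.941]
wrist_force: [-2.8, -2.4, 5.8]
finger_gap: 20.2
```

Call:
send_rows:
  plan:
    - {"travel": [-18.4,0,-10.5],"delta_rot": [0,0,0],"fingers": 1}
    - {"travel": [-19.3,0,-8.7],"delta_rot": [0,0,0],"fingers": 1}
    - {"travel": [-20.1,0,-6.7],"delta_rot": [0,0,0],"fingers": 1}
    - {"travel": [-20.7,0,-4.6],"delta_rot": [0,0,0],"fingers": 1}
    - {"travel": [-21,0,-2.6],"delta_rot": [0,0,0],"fingers": 1}
    - {"travel": [-21.2,0,-0.4],"delta_rot": [0,0,0],"fingers": 1}
    - {"travel": [-21.1,0,1.7],"delta_rot": [0,0,0],"fingers": 1}
    - {"travel": [0,0,0],"delta_rot": [0,0,0],"fingers": 1}

```text
clock: 16.27
eef_pos: [714.9, 63.5, 295.7]
eef_rot: [-3.141, -0.001, 2.942]
wrist_force: [0.5, -0.4, 0.2]
finger_gap: 0.5
```

```bash
python3 - <<'E'
from h import *
for n in ['scene','side']:
    c=cam(n)
    for t in ['lid_knob','lid_hinge']:
        for r in tip_of(t,n)[:2]:
            p=w(c,r['at']); q=R.from_euler('z',-YAW).apply(p-C); print(n,t,round(r['confidence'],2),p,q,np.arctan2(q[2]-117,87-q[0]))
    if n=='side': save(c,'s9.png',(280,60,440,220),5)
print(R.from_euler('z',-YAW).apply(pose()[1][:3,3]-C))
E
```

```text
scene lid_hinge 0.91 [685.9   64.73 118.03] [ 83.64  66.07 118.03] 0.29887237595181787
side lid_knob 0.56 [675.96  75.19 323.13] [ 71.82  74.34 323.13] 1.4972949591765585
side lid_hinge 0.7 [689.95  64.1  111.71] [ 87.73  66.25 111.71] -1.7083245165123973
[111.63  70.71 297.9 ]
```

View pics/s9.png

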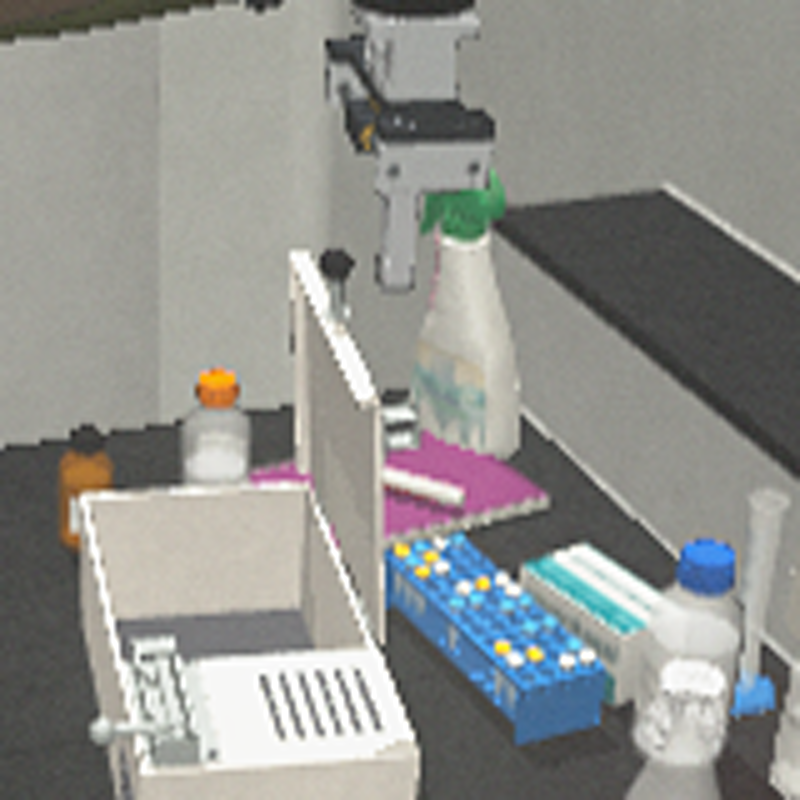

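The lid stands at about 1.5 rad and the fingers slipped behind the knob. I'll go round to the front and push it to about 1.75.

Call:
send_rows:
  plan:
    - {"travel": [0,0,-25],"delta_rot": [0,0,0],"fingers": 0.7}
    - {"travel": [0,0,-25],"delta_rot": [0,0,0],"fingers": 0.7}
    - {"travel": [36,0,0],"delta_rot": [0,0,0],"fingers": 0.7}
    - {"travel": [36,0,0],"delta_rot": [0,0,0],"fingers": 0.7}
    - {"travel": [0,0,29],"delta_rot": [0,0,0],"fingers": 0.7}
    - {"travel": [0,0,29],"delta_rot": [0,0,0],"fingers": 0.7}
    - {"travel": [-11,0,0],"delta_rot": [0,0,0],"fingers": 0.7}
    - {"travel": [-11,0,0],"delta_rot": [0,0,0],"fingers": 0.7}
    - {"travel": [-11,0,0],"delta_rot": [0,0,0],"fingers": 0.7}
    - {"travel": [-11,0,0],"delta_rot": [0,0,0],"fingers": 0.7}
    - {"travel": [-11,0,0],"delta_rot": [0,0,0],"fingers": 0.7}
    - {"travel": [-10,0,0],"delta_rot": [0,0,0],"fingers": 0.7}
    - {"travel": [0,0,0],"delta_rot": [0,0,0],"fingers": 0.7}

```text
clock: 18.2
eef_pos: [707.8, 64.9, 289.0]
eef_rot: [3.141, -0.0, 2.942]
wrist_force: [-0.3, 0.0, 0.2]
finger_gap: 14.3
```

```bash
python3 - <<'E'
from h import *
print(manip.tip_reach)
for n in ['scene','side']:
    c=cam(n)
    for t in ['lid_knob','lid']:
        for r in tip_of(t,n)[:2]:
            p=w(c,r['at']); q=R.from_euler('z',-YAW).apply(p-C); print(n,t,round(r['confidence'],2),p,q,np.arctan2(q[2]-117,87-q[0]))
    P=[]
    for r in tip_of('bottle2_mid',n): print(round(r['confidence'],2),w(c,r['at']))
print(R.from_euler('z',-YAW).apply(pose()[1][:3,3]-C))
E
```

```text
19.0
scene lid_knob 0.89 [724.34  62.94 327.34] [121.67  71.95 327.34] 1.7341782705453548Traceback (most recent call last):
  File "<stdin>", line 6, in <module>
ValueError: it knows: beaker, bolt_knob, bottle1_mid, bottle2_mid, bottle3_mid, bottle4_mid, chest, chest_floor, ethanol, lid_hinge, lid_knob
```

Call:
send_rows:
  plan:
    - {"travel": [20,0,0],"delta_rot": [0,0,0],"fingers": -0.4}
    - {"travel": [40,0,-20],"delta_rot": [0,0,0],"fingers": -0.4}
    - {"travel": [40,0,0],"delta_rot": [0,0,0],"fingers": -0.4}
    - {"travel": [16,37,0],"delta_rot": [0,0,0],"fingers": -0.4}
    - {"travel": [16,37,0],"delta_rot": [0,0,0],"fingers": -0.4}
    - {"travel": [16,37,0],"delta_rot": [0,0,0],"fingers": -0.4}
    - {"travel": [16,37,30],"delta_rot": [0,0,0],"fingers": -0.4}
    - {"travel": [16,37,40],"delta_rot": [0,0,0],"fingers": -0.4}
    - {"travel": [16,37,40],"delta_rot": [0,0,0],"fingers": -0.4}
    - {"travel": [0,0,0],"delta_rot": [0,0,0],"fingers": -0.4}
    - {"travel": [0,0,0],"delta_rot": [0,0,0],"fingers": -0.4}

```text
clock: 19.68
eef_pos: [560.0, 321.0, 200.6]
eef_rot: [3.141, 0.001, 2.942]
wrist_force: [0.3, -0.2, 0.1]
finger_gap: 65.7
```

```bash
python3 - <<'E'
from h import *
c=cam('wrist'); save(c,'w10.png')
s,T=pose()
for r in tip_of('bottle1_mid','wrist'):
    p=w(c,r['at']); print(round(r['confidence'],2),p)
    if p[1]>200: to([p[0],p[1],36],np.pi+YAW)
P=cloud(c); hsv=cv2.cvtColor(c['color'],cv2.COLOR_RGB2HSV)
m=((hsv[...,0]>=4)&(hsv[...,0]<=16)&(hsv[...,1]>100)&(hsv[...,2]>30)&(P[...,2]>10)&(P[...,2]<62)&(P[...,1]>200)).astype(np.uint8)
k,l,st,ce=cv2.connectedComponentsWithStats(m)
for i in range(1,k):
    if st[i,4]>80: q=P[l==i]; print(ce[i],st[i,4],q.min(0),q.max(0))
E
```

```text
[335.42 188.69] 287 [562.85 319.28  10.19] [579.65 357.32  61.96]
```

View pics/w10.png

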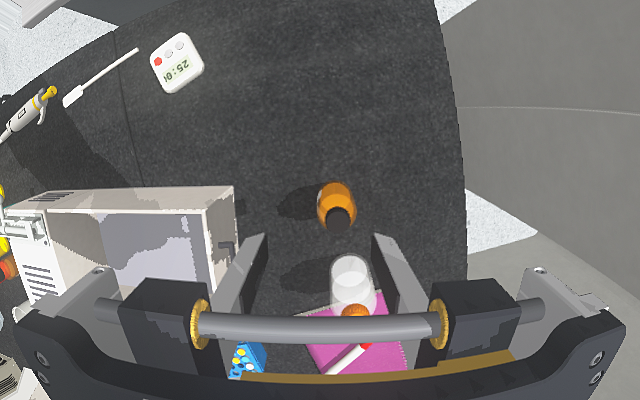

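```bash
cat >> h.py <<'E'
def bottle(c,x0,y0,yawto=np.pi+YAW,zt=36,rad=60):
    P=cloud(c); near=(c['z_map']>0)&(np.hypot(P[...,0]-x0,P[...,1]-y0)<rad)
    cap=near&(P[...,2]>88)&(P[...,2]<104)&(c['color'].max(-1)<80)
    q=P[cap]; lo,hi=np.percentile(q[:,:2],[2,98],axis=0); print('cap',cap.sum(),lo,hi,q[:,2].max())
    t=q[q[:,2]>q[:,2].max()-6]; (m,r)=cv2.minEnclosingCircle(t[:,:2].astype(np.float32)); print('cap circle',m,r)
    hsv=cv2.cvtColor(c['color'],cv2.COLOR_RGB2HSV)
    b=near&(hsv[...,0]>=4)&(hsv[...,0]<=16)&(hsv[...,1]>100)&(P[...,2]>10)&(P[...,2]<60)
    if b.sum()>30: # circle radius 22.5 fit to visible body
        from scipy.optimize import least_squares
        f=least_squares(lambda a:np.hypot(P[b][:,0]-a[0],P[b][:,1]-a[1])-22.5,m,loss='soft_l1'); print('body',f.x,np.abs(f.fun).mean())
    to([m[0],m[1],zt],yawto); return m
E
python3 - <<'E'
from h import *
c=cam('wrist'); bottle(c,585,335)
E
```

```text
cap 504 [574.32 323.89] [597.63 346.05] 99.41583341358034
cap circle (586.5465698242188, 335.0517272949219) 13.348812103271484
body [585.99 335.9 ] 0.421640734731997
tool travel [-22.28  19.21 164.95] rotvec deg [ 0.08  0.11 -0.06] at [560.51 320.51 200.88] [3.14 0.   2.94] t 19.82
```

Brown bottle at (336,205) on its own, next to the ethanol at (352,285). The depth fit gives (586,335).

Call:
send_rows:
  grip_force: 25
  plan:
    - {"travel": [-22.3,19.5,0],"delta_rot": [0,0,0],"fingers": -0.4}
    - {"travel": [0,0,40],"delta_rot": [0,0,0],"fingers": -0.4}
    - {"travel": [0,0,40],"delta_rot": [0,0,0],"fingers": -0.4}
    - {"travel": [0,0,40],"delta_rot": [0,0,0],"fingers": -0.4}
    - {"travel": [0,0,30],"delta_rot": [0,0,0],"fingers": -0.4}
    - {"travel": [0,0,15],"delta_rot": [0,0,0],"fingers": -0.4}
    - {"travel": [0,0,0],"delta_rot": [0,0,0],"fingers": 0.4}
    - {"travel": [0,0,0],"delta_rot": [0,0,0],"fingers": 0.4}
    - {"travel": [0,0,0],"delta_rot": [0,0,0],"fingers": 0.4}
    - {"travel": [0,0,0],"delta_rot": [0,0,0],"fingers": 0.4}

```text
clock: 21.08
eef_pos: [586.2, 336.2, 35.9]
eef_rot: [3.14, 0.002, 2.942]
wrist_force: [-0.9, -2.2, 7.3]
finger_gap: 43.7
```

Call:
send_rows:
  plan:
    - {"travel": [0,0,-15],"delta_rot": [0,0,0],"fingers": 0.4}
    - {"travel": [0,0,-40],"delta_rot": [0,0,0],"fingers": 0.4}
    - {"travel": [0,0,-40],"delta_rot": [0,0,0],"fingers": 0.4}
    - {"travel": [0,0,-45],"delta_rot": [0,0,0],"fingers": 0.4}
    - {"travel": [0,0,0],"delta_rot": [0,0,0],"fingers": 0.4}
    - {"travel": [-11,-33,0],"delta_rot": [0,0,0],"fingers": 0.4}
    - {"travel": [-12,-33,0],"delta_rot": [0,0,0],"fingers": 0.4}
    - {"travel": [-12,-33,0],"delta_rot": [0,0,0],"fingers": 0.4}
    - {"travel": [-11,-33,0],"delta_rot": [0,0,0],"fingers": 0.4}
    - {"travel": [-11,-33,0],"delta_rot": [0,0,0],"fingers": 0.4}
    - {"travel": [-11,-32,0],"delta_rot": [0,0,0],"fingers": 0.4}
    - {"travel": [0,0,0],"delta_rot": [0,0,0],"fingers": 0.4}
    - {"travel": [0,0,0],"delta_rot": [0,0,0],"fingers": 0.4}

```text
clock: 22.7
eef_pos: [612.8, 129.9, 174.0]
eef_rot: [3.142, -0.001, 2.942]
wrist_force: [0.7, -0.4, -0.4]
finger_gap: 43.7
```

```bash
python3 - <<'E'
from h import *
c=cam('wrist'); save(c,'w11.png')
to(ch(0,115,45),np.pi+YAW)
E
```

```text
tool travel [ -1.12  -0.81 129.01] rotvec deg [ 0.   -0.03  0.06] at [612.77 130.3  174.01] [ 3.14 -0.    2.94] t 22.75
```

View pics/w11.png

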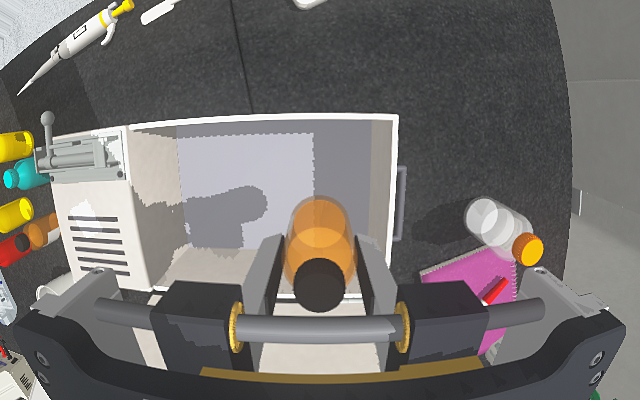

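Call:
send_rows:
  plan:
    - {"travel": [0,0,40],"delta_rot": [0,0,0],"fingers": 0.4}
    - {"travel": [0,0,40],"delta_rot": [0,0,0],"fingers": 0.4}
    - {"travel": [0,0,30],"delta_rot": [0,0,0],"fingers": 0.4}
    - {"travel": [0,0,12],"delta_rot": [0,0,0],"fingers": 0.4}
    - {"travel": [0,0,5],"delta_rot": [0,0,0],"fingers": 0.4}
    - {"travel": [0,0,1.5],"delta_rot": [0,0,0],"fingers": 0.4}
    - {"travel": [0,0,0],"delta_rot": [0,0,0],"fingers": 0.4}

```text
clock: 23.62
eef_pos: [613.5, 129.5, 46.7]
eef_rot: [3.141, 0.001, 2.942]
wrist_force: [-0.0, 0.0, -1.8]
finger_gap: 44.0
```

Call:
send_rows:
  plan:
    - {"travel": [0,0,1],"delta_rot": [0,0,0],"fingers": 0.4}
    - {"travel": [0,0,0],"delta_rot": [0,0,0],"fingers": 0.4}

```text
clock: 23.88
eef_pos: [613.2, 129.4, 45.0]
eef_rot: [3.141, 0.0, 2.942]
wrist_force: [0.4, -0.5, -1.8]
finger_gap: 44.0
```

Call:
send_rows:
  plan:
    - {"travel": [0,0,1],"delta_rot": [0,0,0],"fingers": 0.4}
    - {"travel": [0,0,0.5],"delta_rot": [0,0,0],"fingers": 0.4}
    - {"travel": [0,0,0],"delta_rot": [0,0,0],"fingers": 0.4}

```text
clock: 24.25
eef_pos: [613.5, 129.4, 44.9]
eef_rot: [3.141, 0.001, 2.942]
wrist_force: [-5.5, -1.6, 12.5]
finger_gap: 43.6
```

Contact with the floor. Release and rise.

Call:
send_rows:
  plan:
    - {"travel": [0,0,-0.5],"delta_rot": [0,0,0],"fingers": 0.4}
    - {"travel": [0,0,0],"delta_rot": [0,0,0],"fingers": -0.25}
    - {"travel": [0,0,0],"delta_rot": [0,0,0],"fingers": -0.25}
    - {"travel": [0,0,0],"delta_rot": [0,0,0],"fingers": -0.25}
    - {"travel": [0,0,-30],"delta_rot": [0,0,0],"fingers": -0.25}
    - {"travel": [0,0,-50],"delta_rot": [0,0,0],"fingers": -0.25}
    - {"travel": [0,0,-60],"delta_rot": [0,0,0],"fingers": -0.25}
    - {"travel": [0,0,-40],"delta_rot": [0,0,0],"fingers": -0.25}
    - {"travel": [0,0,0],"delta_rot": [0,0,0],"fingers": -0.25}

```text
clock: 25.38
eef_pos: [614.1, 129.6, 227.1]
eef_rot: [3.14, 0.005, 2.942]
wrist_force: [-0.2, 0.3, -0.2]
finger_gap: 58.6
```

```bash
python3 - <<'E'
from h import *
c=cam('wrist'); bottle(c,613,129)
for n in ['scene','side']:
    c=cam(n)
    for r in tip_of('bottle2_mid',n): print(n,round(r['confidence'],2),w(c,r['at']))
    hsv=cv2.cvtColor(c['color'],cv2.COLOR_RGB2HSV)
    m=((hsv[...,0]>=4)&(hsv[...,0]<=16)&(hsv[...,1]>120)&(hsv[...,2]>30)&(hsv[...,2]<190)).astype(np.uint8)
    k,l,st,ce=cv2.connectedComponentsWithStats(m)
    for i in range(1,k):
        if st[i,4]>12:
            v,u=np.where(l==i); print(n,ce[i],st[i,4],w(c,pix(c,*ce[i])*np.median(c['z_map'][v,u])))
to([540,-290,250],np.pi+YAW)
E
```

```text
cap 51 [601.31 119.11] [616.43 140.96] 103.83733191708359
cap circle (611.322998046875, 129.7548828125) 12.430850982666016
body [612.91 129.38] 0.4353864277438943
tool travel [  2.35  -0.21 188.43] rotvec deg [0.03 0.1  0.01] at [613.33 129.45 224.44] [3.14 0.   2.94] t 25.43
scene 0.84 [ 600.72 -441.17   48.71]
scene 0.82 [ 583.07 -308.76   48.8 ]
scene 0.81 [ 541.25 -390.03   49.69]
scene 0.75 [ 487.83 -281.11   46.  ]
scene 0.73 [ 434.09 -334.88   48.03]
scene 0.42 [ 457.93 -113.96  130.58]
scene [284.38 135.29] 21 [686.48 323.94 114.45]
scene [428.7  163.63] 27 [ 946.77 -148.12  116.86]
scene [302.41 177.83] 59 [600.35 113.86  72.48]
scene [301.2 188.7] 30 [595.55 115.16  27.55]
scene [390.24 256.62] 285 [ 568.02 -319.73   46.61]
side 0.9 [ 489.9  -281.94   46.92]
side 0.84 [ 603.59 -444.3    49.3 ]
side 0.82 [ 538.04 -390.96   50.89]
side 0.73 [ 431.51 -337.67   46.16]
side [319.77 182.12] 64 [603.19 111.75  54.72]
side [361.99 260.1 ] 143 [ 573.81 -319.84   55.89]
tool travel [ -11.97 -425.42  -27.59] rotvec deg [-0.05 -0.14  0.01] at [612.64 129.32 222.05] [-3.14 -0.    2.94] t 25.62
```

Call:
send_rows:
  plan:
    - {"travel": [0,-43,-20],"delta_rot": [0,0,0],"fingers": -0.4}
    - {"travel": [-3,-44,0],"delta_rot": [0,0,0],"fingers": -0.4}
    - {"travel": [-3,-44,0],"delta_rot": [0,0,0],"fingers": -0.4}
    - {"travel": [-3,-44,0],"delta_rot": [0,0,0],"fingers": -0.4}
    - {"travel": [-3,-44,0],"delta_rot": [0,0,0],"fingers": -0.4}
    - {"travel": [-3,-44,0],"delta_rot": [0,0,0],"fingers": -0.4}
    - {"travel": [-3,-44,0],"delta_rot": [0,0,0],"fingers": -0.4}
    - {"travel": [-3,-44,0],"delta_rot": [0,0,0],"fingers": -0.4}
    - {"travel": [-3,-44,0],"delta_rot": [0,0,0],"fingers": -0.4}
    - {"travel": [-3,-43,0],"delta_rot": [0,0,0],"fingers": -0.4}
    - {"travel": [0,0,20],"delta_rot": [0,0,0],"fingers": -0.4}
    - {"travel": [0,0,0],"delta_rot": [0,0,0],"fingers": -0.4}

```text
clock: 27.12
eef_pos: [551.8, -305.1, 221.3]
eef_rot: [3.14, -0.004, 2.941]
wrist_force: [0.9, 0.6, -0.1]
finger_gap: 65.8
```

```bash
python3 - <<'E'
from h import *
c=cam('wrist'); save(c,'w12.png'); bottle(c,583,-309)
E
```

```text
cap 446 [ 570.89 -317.49] [ 593.83 -294.8 ] 99.3187418392016
cap circle (582.5393676757812, -306.5543518066406) 13.193070411682129
body [ 582.8  -307.45] 0.43700616471400167
tool travel [-30.31   4.22 186.72] rotvec deg [ 0.05 -0.12  0.02] at [ 552.35 -304.91  222.78] [ 3.14 -0.    2.94] t 27.18
```

View pics/w12.png

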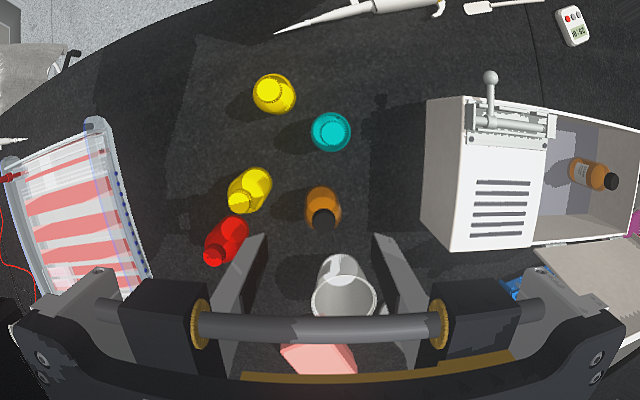

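Brown bottle at (323,208), beaker at (343,290), first bottle inside the chest at (595,175). Fit gives (582.7,-307).

Call:
send_rows:
  plan:
    - {"travel": [-30.3,3.8,0],"delta_rot": [0,0,0],"fingers": -0.4}
    - {"travel": [0,0,45],"delta_rot": [0,0,0],"fingers": -0.4}
    - {"travel": [0,0,45],"delta_rot": [0,0,0],"fingers": -0.4}
    - {"travel": [0,0,45],"delta_rot": [0,0,0],"fingers": -0.4}
    - {"travel": [0,0,35],"delta_rot": [0,0,0],"fingers": -0.4}
    - {"travel": [0,0,17],"delta_rot": [0,0,0],"fingers": -0.4}
    - {"travel": [0,0,0],"delta_rot": [0,0,0],"fingers": 0.4}
    - {"travel": [0,0,0],"delta_rot": [0,0,0],"fingers": 0.4}
    - {"travel": [0,0,0],"delta_rot": [0,0,0],"fingers": 0.4}
    - {"travel": [0,0,0],"delta_rot": [0,0,0],"fingers": 0.4}

```text
clock: 28.42
eef_pos: [583.9, -307.8, 38.5]
eef_rot: [-3.141, 0.003, 2.942]
wrist_force: [0.5, 1.1, 6.8]
finger_gap: 43.8
```

Call:
send_rows:
  plan:
    - {"travel": [0,0,-15],"delta_rot": [0,0,0],"fingers": 0.4}
    - {"travel": [0,0,-45],"delta_rot": [0,0,0],"fingers": 0.4}
    - {"travel": [0,0,-45],"delta_rot": [0,0,0],"fingers": 0.4}
    - {"travel": [0,0,-45],"delta_rot": [0,0,0],"fingers": 0.4}
    - {"travel": [0,0,0],"delta_rot": [0,0,0],"fingers": 0.4}
    - {"travel": [5,37,0],"delta_rot": [0,0,0],"fingers": 0.4}
    - {"travel": [6,38,0],"delta_rot": [0,0,0],"fingers": 0.4}
    - {"travel": [6,38,0],"delta_rot": [0,0,0],"fingers": 0.4}
    - {"travel": [6,38,0],"delta_rot": [0,0,0],"fingers": 0.4}
    - {"travel": [7,38,0],"delta_rot": [0,0,0],"fingers": 0.4}
    - {"travel": [7,38,0],"delta_rot": [0,0,0],"fingers": 0.4}
    - {"travel": [7,38,0],"delta_rot": [0,0,0],"fingers": 0.4}
    - {"travel": [7,37,0],"delta_rot": [0,0,0],"fingers": 0.4}
    - {"travel": [7,37,0],"delta_rot": [0,0,0],"fingers": 0.4}
    - {"travel": [0,0,0],"delta_rot": [0,0,0],"fingers": 0.4}
    - {"travel": [0,0,0],"delta_rot": [0,0,0],"fingers": 0.4}

```text
clock: 30.42
eef_pos: [593.2, 35.8, 186.3]
eef_rot: [-3.141, -0.001, 2.942]
wrist_force: [-1.4, 0.6, -2.7]
finger_gap: 43.8
```

```bash
python3 - <<'E'
from h import *
to(ch(0,20,46),np.pi+YAW); c=cam('wrist'); bottle(c,613,129)
P=cloud(c);q=P[(abs(P[...,0]-595)<40)&(abs(P[...,1]-36)<40)&(P[...,2]>160)&(c['color'].max(-1)<70)&(c['z_map']>0)]
print(len(q))
E
```

```text
tool travel [ -1.58   0.79 140.26] rotvec deg [-0.02 -0.05  0.01] at [593.2   35.77 186.26] [-3.14 -0.    2.94] t 30.43
cap 103 [600.34 115.3 ] [616.77 137.74] 103.86985922651212
cap circle (612.211181640625, 127.16343688964844) 12.71006965637207
body [612.86 129.13] 0.36494888063471337
tool travel [ -0.4   93.72 150.34] rotvec deg [-0.02 -0.04 -0.03] at [593.27  35.43 186.37] [-3.14 -0.    2.94] t 30.48
16986
```

Call:
send_rows:
  plan:
    - {"travel": [0,0,40],"delta_rot": [0,0,0],"fingers": 0.4}
    - {"travel": [0,0,40],"delta_rot": [0,0,0],"fingers": 0.4}
    - {"travel": [0,0,35],"delta_rot": [0,0,0],"fingers": 0.4}
    - {"travel": [0,0,15],"delta_rot": [0,0,0],"fingers": 0.4}
    - {"travel": [0,0,6],"delta_rot": [0,0,0],"fingers": 0.4}
    - {"travel": [0,0,1.5],"delta_rot": [0,0,0],"fingers": 0.4}
    - {"travel": [0,0,0],"delta_rot": [0,0,0],"fingers": 0.4}
    - {"travel": [0,0,0],"delta_rot": [0,0,0],"fingers": 0.4}

```text
clock: 31.48
eef_pos: [593.8, 36.3, 50.0]
eef_rot: [3.141, 0.001, 2.942]
wrist_force: [0.8, -0.4, -1.6]
finger_gap: 44.0
```

Call:
send_rows:
  plan:
    - {"travel": [0,0,1.5],"delta_rot": [0,0,0],"fingers": 0.4}
    - {"travel": [0,0,0.5],"delta_rot": [0,0,0],"fingers": 0.4}
    - {"travel": [0,0,0],"delta_rot": [0,0,0],"fingers": 0.4}

```text
clock: 31.85
eef_pos: [593.7, 36.3, 47.6]
eef_rot: [3.141, 0.001, 2.942]
wrist_force: [1.2, -0.6, 1.6]
finger_gap: 43.6
```

Call:
send_rows:
  plan:
    - {"travel": [0,0,0.6],"delta_rot": [0,0,0],"fingers": 0.4}
    - {"travel": [0,0,0],"delta_rot": [0,0,0],"fingers": 0.4}

```text
clock: 32.1
eef_pos: [594.0, 36.2, 47.5]
eef_rot: [3.141, 0.001, 2.942]
wrist_force: [-0.9, 0.4, 7.5]
finger_gap: 43.9
```

Floor contact. Release and rise.

Call:
send_rows:
  plan:
    - {"travel": [0,0,-0.3],"delta_rot": [0,0,0],"fingers": -0.25}
    - {"travel": [0,0,0],"delta_rot": [0,0,0],"fingers": -0.25}
    - {"travel": [0,0,0],"delta_rot": [0,0,0],"fingers": -0.25}
    - {"travel": [0,0,-30],"delta_rot": [0,0,0],"fingers": -0.25}
    - {"travel": [0,0,-50],"delta_rot": [0,0,0],"fingers": -0.25}
    - {"travel": [0,0,-60],"delta_rot": [0,0,0],"fingers": -0.25}
    - {"travel": [0,0,-60],"delta_rot": [0,0,0],"fingers": -0.25}
    - {"travel": [20,0,-60],"delta_rot": [0,0,0],"fingers": -0.25}
    - {"travel": [30,0,0],"delta_rot": [0,0,0],"fingers": -0.25}
    - {"travel": [0,0,0],"delta_rot": [0,0,0],"fingers": -0.25}

```text
clock: 33.35
eef_pos: [543.9, 46.4, 307.2]
eef_rot: [3.141, 0.001, 2.942]
wrist_force: [0.3, 0.4, -0.4]
finger_gap: 58.5
```

```bash
python3 - <<'E'
from h import *
c=cam('wrist'); save(c,'w13.png',); im1=c['color']
bottle(c,613,129,rad=40); bottle(c,594,36,rad=40)
ims=[im1]
for n in ['scene','side']:
    c=cam(n); ims.append(c['color'])
    for t in ['lid_knob','bolt_knob','beaker','ethanol']:
        for r in tip_of(t,n)[:1]: 
            p=w(c,r['at']); print(n,t,round(r['confidence'],2),p,R.from_euler('z',-YAW).apply(p-C))
a=np.vstack([np.hstack([cv2.resize(ims[1],(400,250)),cv2.resize(ims[2],(400,250))]),np.hstack([cv2.resize(ims[0][:300],(640,300)),np.zeros((300,160,3),np.uint8)])])
cv2.imwrite('pics/m13.png',a[:,:,::-1])
E
```

```text
cap 48 [600.25 115.83] [618.08 135.87] 103.95539192194349
cap circle (611.4908447265625, 127.89090728759766) 12.640125274658203
body [612.83 129.38] 0.4835543806463209
tool travel [-49.29  93.34 270.53] rotvec deg [0.   0.03 0.03] at [544.55  46.19 306.5 ] [3.14 0.   2.94] t 33.4
cap 33 [579.63  28.64] [588.7   49.96] 103.87277254490982
cap circle (587.2252197265625, 38.733619689941406) 11.423770904541016
body [592.53  36.76] 0.4590423941558917
tool travel [-43.17   1.15 270.53] rotvec deg [0.   0.03 0.03] at [544.55  46.19 306.5 ] [3.14 0.   2.94] t 33.4
scene lid_knob 0.91 [721.98  63.7  325.66] [119.21  72.23 325.66]
scene bolt_knob 0.56 [ 457.95 -115.23  127.54] [-104.01 -155.6   127.54]
scene beaker 0.76 [ 691.82 -308.01   -0.67] [ 163.5  -298.07   -0.67]
scene ethanol 0.84 [693.83 336.11  -0.95] [ 37.5  333.61  -0.95]
side lid_knob 0.69 [721.2   60.52 321.88] [119.08  68.95 321.88]
side bolt_knob 0.46 [ 462.21 -119.61  127.67] [ -98.96 -159.04  127.67]
side beaker 0.92 [ 695.9  -309.82   -4.21] [ 167.86 -299.04   -4.21]
side ethanol 0.54 [693.78 337.69  -4.05] [ 37.14 335.15  -4.05]
```

View pics/m13.png

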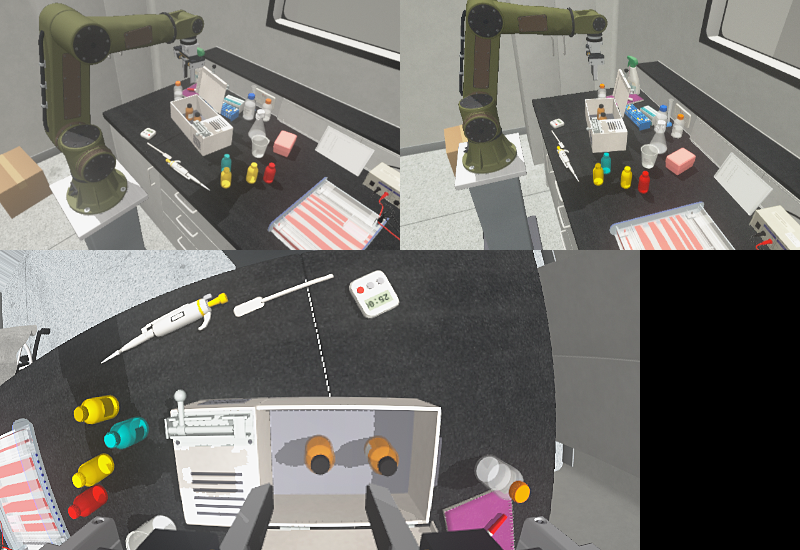

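All brown bottles are in (wrist panel (319,455) and (382,455)), no brown is left outside, and the bystanders have not moved. Now close the lid: above the knob first.

Call:
send_rows:
  plan:
    - {"travel": [0,0,-42],"delta_rot": [0,0,0],"fingers": 0}
    - {"travel": [-34,10,0],"delta_rot": [0,0,0],"fingers": 0}
    - {"travel": [-34,10,0],"delta_rot": [0,0,0],"fingers": 0}
    - {"travel": [-34,10,0],"delta_rot": [0,0,0],"fingers": 0}
    - {"travel": [-35,10.5,0],"delta_rot": [0,0,0],"fingers": 0}
    - {"travel": [-35,11,0],"delta_rot": [0,0,0],"fingers": 0}
    - {"travel": [0,0,0],"delta_rot": [0,0,0],"fingers": 0}
    - {"travel": [0,0,0],"delta_rot": [0,0,0],"fingers": 0}

```text
clock: 34.9
eef_pos: [723.2, 62.4, 348.1]
eef_rot: [-3.142, -0.0, 2.942]
wrist_force: [0.7, 0.4, -0.9]
finger_gap: 47.1
```

```bash
python3 - <<'E'
from h import *
c=cam('wrist')
for r in tip_of('lid_knob','wrist'):
    p=w(c,r['at']); print(round(r['confidence'],2),p,R.from_euler('z',-YAW).apply(p-C)); to(p-[0,0,30],np.pi+YAW)
P=cloud(c); Q=R.from_euler('z',-YAW).apply((P-C).reshape(-1,3)).reshape(P.shape)
b=(c['z_map']>0)&(abs(Q[...,0]-120)<16)&(abs(Q[...,1]-71)<16)&(abs(Q[...,2]-326)<14)&(c['color'].max(-1)<90)
if b.any(): print('ball',b.sum(),Q[b].min(0),Q[b].max(0))
print(R.from_euler('z',-YAW).apply(pose()[1][:3,3]-C))
E
```

```text
0.9 [719.37  64.41 326.42] [116.51  72.4  326.42]
tool travel [ 3.84  1.27 53.31] rotvec deg [0.02 0.09 0.01] at [722.79  62.4  349.73] [3.14 0.   2.94] t 35.0
ball 677 [110.2   60.65 324.7 ] [131.24  81.66 338.39]
[120.26  71.11 349.73]
```

Call:
send_rows:
  grip_force: 40
  plan:
    - {"travel": [0.5,0,26],"delta_rot": [0,0,0],"fingers": 0}
    - {"travel": [0,0,27],"delta_rot": [0,0,0],"fingers": 0}
    - {"travel": [0,0,0],"delta_rot": [0,0,0],"fingers": 0}
    - {"travel": [0,0,0],"delta_rot": [0,0,0],"fingers": 1}
    - {"travel": [0,0,0],"delta_rot": [0,0,0],"fingers": 1}
    - {"travel": [0,0,0],"delta_rot": [0,0,0],"fingers": 1}
    - {"travel": [0,0,0],"delta_rot": [0,0,0],"fingers": 1}

```text
clock: 35.88
eef_pos: [723.1, 62.1, 296.2]
eef_rot: [-3.141, 0.001, 2.941]
wrist_force: [-1.7, -2.3, 5.3]
finger_gap: 19.8
```

```bash
python3 - <<'E'
import numpy as np
th=np.linspace(1.733,0,19); X=-212*np.cos(th); Z=212*np.sin(th)
for i in range(18): print(round(th[i+1],2), (-(X[i+1]-X[i])).round(1), (-(Z[i+1]-Z[i])).round(1))
E
```

```text
1.64 20.3 -2.3
1.54 20.4 -0.4
1.44 20.3 1.6
1.35 20.1 3.5
1.25 19.7 5.5
1.16 19.0 7.3
1.06 18.2 9.1
0.96 17.3 10.8
0.87 16.2 12.4
0.77 14.9 13.9
0.67 13.5 15.3
0.58 12.0 16.5
0.48 10.3 17.6
0.39 8.6 18.5
0.29 6.7 19.3
0.19 4.9 19.8
0.1 2.9 20.2
0.0 1.0 20.4
```

Call:
send_rows:
  plan:
    - {"travel": [20.3,0,-2.3],"delta_rot": [0,0,0],"fingers": 1}
    - {"travel": [20.4,0,-0.4],"delta_rot": [0,0,0],"fingers": 1}
    - {"travel": [20.3,0,1.6],"delta_rot": [0,0,0],"fingers": 1}
    - {"travel": [20.1,0,3.5],"delta_rot": [0,0,0],"fingers": 1}
    - {"travel": [19.7,0,5.5],"delta_rot": [0,0,0],"fingers": 1}
    - {"travel": [0,0,0],"delta_rot": [0,0,0],"fingers": 1}

```text
clock: 36.62
eef_pos: [623.2, 82.1, 287.8]
eef_rot: [-3.14, -0.0, 2.941]
wrist_force: [-4.4, -6.2, 4.2]
finger_gap: 20.0
```

Call:
send_rows:
  plan:
    - {"travel": [19,0,7.3],"delta_rot": [0,0,0],"fingers": 1}
    - {"travel": [18.2,0,9.1],"delta_rot": [0,0,0],"fingers": 1}
    - {"travel": [17.3,0,10.8],"delta_rot": [0,0,0],"fingers": 1}
    - {"travel": [16.2,0,12.4],"delta_rot": [0,0,0],"fingers": 1}
    - {"travel": [14.9,0,13.9],"delta_rot": [0,0,0],"fingers": 1}
    - {"travel": [13.5,0,15.3],"delta_rot": [0,0,0],"fingers": 1}
    - {"travel": [0,0,0],"delta_rot": [0,0,0],"fingers": 1}

```text
clock: 37.5
eef_pos: [525.5, 101.5, 217.8]
eef_rot: [-3.139, -0.003, 2.942]
wrist_force: [-8.1, -7.5, 2.0]
finger_gap: 20.0
```

Call:
send_rows:
  plan:
    - {"travel": [12,-0.5,16.5],"delta_rot": [0,0,0],"fingers": 1}
    - {"travel": [10.3,0,17.6],"delta_rot": [0,0,0],"fingers": 1}
    - {"travel": [8.6,0,18.5],"delta_rot": [0,0,0],"fingers": 1}
    - {"travel": [6.7,0,19.3],"delta_rot": [0,0,0],"fingers": 1}
    - {"travel": [4.9,0,19.8],"delta_rot": [0,0,0],"fingers": 1}
    - {"travel": [2.9,0,20.2],"delta_rot": [0,0,0],"fingers": 1}
    - {"travel": [1,0,12],"delta_rot": [0,0,0],"fingers": 1}
    - {"travel": [0,0,0],"delta_rot": [0,0,0],"fingers": 1}

```text
clock: 38.5
eef_pos: [480.8, 110.4, 93.5]
eef_rot: [-3.14, -0.002, 2.942]
wrist_force: [-3.1, -5.4, -3.5]
finger_gap: 20.2
```

Call:
send_rows:
  plan:
    - {"travel": [0,0,4],"delta_rot": [0,0,0],"fingers": 1}
    - {"travel": [0,0,3],"delta_rot": [0,0,0],"fingers": 1}
    - {"travel": [0,0,1.5],"delta_rot": [0,0,0],"fingers": 1}
    - {"travel": [0,0,0],"delta_rot": [0,0,0],"fingers": 1}

```text
clock: 39.0
eef_pos: [480.7, 110.4, 85.6]
eef_rot: [-3.14, -0.002, 2.942]
wrist_force: [-3.9, -5.7, -2.9]
finger_gap: 20.2
```

Call:
send_rows:
  plan:
    - {"travel": [0,0,1.5],"delta_rot": [0,0,0],"fingers": 1}
    - {"travel": [0,0,1.5],"delta_rot": [0,0,0],"fingers": 1}
    - {"travel": [0,0,0],"delta_rot": [0,0,0],"fingers": 1}

```text
clock: 39.38
eef_pos: [480.8, 110.4, 82.7]
eef_rot: [-3.14, -0.002, 2.942]
wrist_force: [-4.3, -5.8, -1.8]
finger_gap: 20.2
```

```bash
python3 - <<'E'
from h import *
c=cam('wrist'); P=cloud(c); Q=R.from_euler('z',-YAW).apply((P-C).reshape(-1,3)).reshape(P.shape)
def top(x0,x1,y0,y1):
    b=(c['z_map']>0)&(Q[...,0]>x0)&(Q[...,0]<x1)&(Q[...,1]>y0)&(Q[...,1]<y1)&(Q[...,2]>100)&(Q[...,2]<135); print(x0,y0,b.sum(),np.percentile(Q[b][:,2],[10,50,90]) if b.any() else '')
top(-80,-65,90,150);top(-80,-65,-10,40);top(-60,-30,-10,30);top(-20,50,-150,-90); top(0,60,-40,0)
for n in ['side','scene']:
    c=cam(n)
    f=200/np.tan(np.radians(c['fov_y']/2)); v,u=np.mgrid[:400,:640]; D=c['z_map']
    P=np.stack([(u-c['cx'])/f*D,-(v-c['cy'])/f*D,-D],-1)@c['W'][:3,:3].T+c['W'][:3,3]
    Q=R.from_euler('z',-YAW).apply((P-C).reshape(-1,3)).reshape(P.shape)
    print(n); top(-80,-50,100,160);top(-80,-50,-30,30);top(40,70,-20,150);top(-20,50,-150,-90)
E
```

```text
-80 90 0 
-80 -10 0 
-60 -10 0 
-20 -150 0 
0 -40 0 
side
-80 100 64 [113.09 115.65 117.55]
-80 -30 66 [112.75 115.74 117.88]
40 -20 209 [114.05 116.07 118.67]
-20 -150 242 [114.01 116.13 118.22]
scene
-80 100 0 
-80 -30 89 [116.56 118.9  121.33]
40 -20 244 [116.79 119.32 121.85]
-20 -150 279 [116.45 118.85 121.28]
```

Lid surface is level with the filter top (115.7 vs 116.1 side, 118.9 vs 118.9 scene). I'll release and press the knob lightly from above to confirm.

Call:
send_rows:
  plan:
    - {"travel": [0,0,0],"delta_rot": [0,0,0],"fingers": 0.2}
    - {"travel": [0,0,0],"delta_rot": [0,0,0],"fingers": 0.2}
    - {"travel": [0,0,0],"delta_rot": [0,0,0],"fingers": 0.2}
    - {"travel": [0,0,-30],"delta_rot": [0,0,0],"fingers": 0.2}
    - {"travel": [0,0,-30],"delta_rot": [0,0,0],"fingers": 0.2}
    - {"travel": [-2,0,0],"delta_rot": [0,0,0],"fingers": 1}
    - {"travel": [0,0,0],"delta_rot": [0,0,0],"fingers": 1}
    - {"travel": [0,0,0],"delta_rot": [0,0,0],"fingers": 1}
    - {"travel": [0,0,15],"delta_rot": [0,0,0],"fingers": 1}
    - {"travel": [0,0,8],"delta_rot": [0,0,0],"fingers": 1}
    - {"travel": [0,0,3],"delta_rot": [0,0,0],"fingers": 1}
    - {"travel": [0,0,0],"delta_rot": [0,0,0],"fingers": 1}

```text
clock: 41.02
eef_pos: [483.3, 110.6, 116.9]
eef_rot: [-3.141, -0.001, 2.942]
wrist_force: [0.3, -0.8, 0.1]
finger_gap: 0.5
```

Call:
send_rows:
  plan:
    - {"travel": [0,0,2],"delta_rot": [0,0,0],"fingers": 1}
    - {"travel": [0,0,1.5],"delta_rot": [0,0,0],"fingers": 1}
    - {"travel": [0,0,1.5],"delta_rot": [0,0,0],"fingers": 1}
    - {"travel": [0,0,0],"delta_rot": [0,0,0],"fingers": 1}

```text
clock: 41.52
eef_pos: [484.1, 110.7, 115.4]
eef_rot: [3.141, 0.003, 2.942]
wrist_force: [-16.1, -3.3, 40.3]
finger_gap: 0.4
```

Call:
send_rows:
  plan:
    - {"travel": [0,0,-45],"delta_rot": [0,0,0],"fingers": 0.3}
    - {"travel": [0,0,-45],"delta_rot": [0,0,0],"fingers": 0.3}
    - {"travel": [-3,-38,0],"delta_rot": [0,0,0],"fingers": 0.3}
    - {"travel": [-3,-38,0],"delta_rot": [0,0,0],"fingers": 0.3}
    - {"travel": [-3,-38,0],"delta_rot": [0,0,0],"fingers": 0.3}
    - {"travel": [-3,-38,0],"delta_rot": [0,0,0],"fingers": 0.3}
    - {"travel": [-3,-37,0],"delta_rot": [0,0,0],"fingers": 0.3}
    - {"travel": [-3,-37,0],"delta_rot": [0,0,0],"fingers": 0.3}
    - {"travel": [0,0,0],"delta_rot": [0,0,0],"fingers": 0.3}
    - {"travel": [0,0,0],"delta_rot": [0,0,0],"fingers": 0.3}

```text
clock: 42.78
eef_pos: [456.4, -114.2, 202.1]
eef_rot: [3.141, 0.0, 2.942]
wrist_force: [0.3, 0.2, -0.5]
finger_gap: 33.0
```

```bash
python3 - <<'E'
from h import *
c=cam('wrist')
for r in tip_of('bolt_knob','wrist')[:1]: print(w(c,r['at']))
P=cloud(c); Q=R.from_euler('z',-YAW).apply((P-C).reshape(-1,3)).reshape(P.shape)
b=(c['z_map']>0)&(abs(Q[...,0]+104)<9)&(Q[...,1]<-130)&(Q[...,1]>-180)&(Q[...,2]>133)&(Q[...,2]<160)
print('ball',b.sum(),Q[b].min(0),Q[b].max(0))
def top(x0,x1,y0,y1):
    b=(c['z_map']>0)&(Q[...,0]>x0)&(Q[...,0]<x1)&(Q[...,1]>y0)&(Q[...,1]<y1)&(Q[...,2]>100)&(Q[...,2]<135); print(x0,y0,b.sum(),np.percentile(Q[b][:,2],[10,50,90]) if b.any() else '')
top(-84,-70,-40,40);top(-84,-70,-178,-165);top(-60,0,-20,60);top(-20,50,-150,-90)
to(ch(-104,-156,103),np.pi+YAW)
E
```

```text
[ 459.9  -116.8   132.28]
ball 254 [-110.8  -162.5   133.53] [ -95.11 -147.65  142.02]
-84 -40 849 [118.11 119.07 120.44]
-84 -178 261 [108.71 119.51 129.68]
-60 -20 2716 [118.63 119.88 120.86]
-20 -150 817 [118.26 119.24 120.48]
tool travel [-1.78 -1.56 99.13] rotvec deg [0.01 0.01 0.07] at [ 456.44 -113.75  202.13] [3.14 0.   2.94] t 42.88
```

Lid top is at 119 along its front edge, so it is shut. Grip the bolt knob.

Call:
send_rows:
  grip_force: 25
  plan:
    - {"travel": [-1.5,-1,40],"delta_rot": [0,0,0],"fingers": 0.3}
    - {"travel": [0,0,40],"delta_rot": [0,0,0],"fingers": 0.3}
    - {"travel": [0,0,19],"delta_rot": [0,0,0],"fingers": 0.3}
    - {"travel": [0,0,0],"delta_rot": [0,0,0],"fingers": 1}
    - {"travel": [0,0,0],"delta_rot": [0,0,0],"fingers": 1}
    - {"travel": [0,0,0],"delta_rot": [0,0,0],"fingers": 1}
    - {"travel": [-1.4,0,-10.9],"delta_rot": [0,0,0],"fingers": 1}
    - {"travel": [-4,0,-10.2],"delta_rot": [0,0,0],"fingers": 1}
    - {"travel": [-6.4,0,-8.9],"delta_rot": [0,0,0],"fingers": 1}
    - {"travel": [-8.4,0,-7],"delta_rot": [0,0,0],"fingers": 1}
    - {"travel": [-9.9,0,-4.8],"delta_rot": [0,0,0],"fingers": 1}
    - {"travel": [0,0,0],"delta_rot": [0,0,0],"fingers": 1}

```text
clock: 44.38
eef_pos: [487.9, -120.9, 146.3]
eef_rot: [3.14, 0.002, 2.942]
wrist_force: [-0.6, 7.5, 1.8]
finger_gap: 14.4
```

Call:
send_rows:
  plan:
    - {"travel": [0,9,0],"delta_rot": [0,0,0],"fingers": 1}
    - {"travel": [0,9,0],"delta_rot": [0,0,0],"fingers": 1}
    - {"travel": [0,9,0],"delta_rot": [0,0,0],"fingers": 1}
    - {"travel": [0,9,0],"delta_rot": [0,0,0],"fingers": 1}
    - {"travel": [0,9,0],"delta_rot": [0,0,0],"fingers": 1}
    - {"travel": [0,3,0],"delta_rot": [0,0,0],"fingers": 1}
    - {"travel": [0,0,0],"delta_rot": [0,0,0],"fingers": 1}

```text
clock: 45.25
eef_pos: [496.8, -74.0, 146.0]
eef_rot: [3.142, 0.001, 2.942]
wrist_force: [-3.7, 1.6, 6.8]
finger_gap: 14.4
```

Call:
send_rows:
  plan:
    - {"travel": [0,1.5,0],"delta_rot": [0,0,0],"fingers": 1}
    - {"travel": [0,1.5,0],"delta_rot": [0,0,0],"fingers": 1}
    - {"travel": [0,0,0],"delta_rot": [0,0,0],"fingers": 1}

```text
clock: 45.62
eef_pos: [497.4, -71.4, 146.0]
eef_rot: [-3.141, 0.001, 2.942]
wrist_force: [-3.3, 0.8, 7.4]
finger_gap: 14.2
```

Call:
send_rows:
  plan:
    - {"travel": [0,1.5,0],"delta_rot": [0,0,0],"fingers": 1}
    - {"travel": [0,0,0],"delta_rot": [0,0,0],"fingers": 1}

```text
clock: 45.88
eef_pos: [497.5, -71.0, 146.0]
eef_rot: [-3.139, 0.001, 2.942]
wrist_force: [-6.4, -8.2, 7.3]
finger_gap: 14.1
```

At the stop. Back off a little and lower.

Call:
send_rows:
  plan:
    - {"travel": [0,-1.2,0],"delta_rot": [0,0,0],"fingers": 1}
    - {"travel": [9.9,0,4.8],"delta_rot": [0,0,0],"fingers": 1}
    - {"travel": [8.4,0,7],"delta_rot": [0,0,0],"fingers": 1}
    - {"travel": [6.4,0,8.9],"delta_rot": [0,0,0],"fingers": 1}
    - {"travel": [4,0,10.2],"delta_rot": [0,0,0],"fingers": 1}
    - {"travel": [1.4,0,10.4],"delta_rot": [0,0,0],"fingers": 1}
    - {"travel": [0,0,0],"delta_rot": [0,0,0],"fingers": 1}

```text
clock: 46.75
eef_pos: [467.5, -65.4, 102.9]
eef_rot: [3.141, -0.001, 2.942]
wrist_force: [0.2, -1.4, -0.1]
finger_gap: 14.0
```

Call:
send_rows:
  plan:
    - {"travel": [0,0,0],"delta_rot": [0,0,0],"fingers": 0.1}
    - {"travel": [0,0,0],"delta_rot": [0,0,0],"fingers": 0.1}
    - {"travel": [0,0,0],"delta_rot": [0,0,0],"fingers": 0.1}
    - {"travel": [0,0,-40],"delta_rot": [0,0,0],"fingers": 0.1}
    - {"travel": [0,0,-45],"delta_rot": [0,0,0],"fingers": 0.1}
    - {"travel": [30,0,-45],"delta_rot": [0,0,0],"fingers": 0.1}
    - {"travel": [30,0,-20],"delta_rot": [0,0,0],"fingers": 0.1}
    - {"travel": [0,0,0],"delta_rot": [0,0,0],"fingers": 0.1}
    - {"travel": [0,0,0],"delta_rot": [0,0,0],"fingers": 0.1}

```text
clock: 47.88
eef_pos: [409.1, -53.7, 253.2]
eef_rot: [3.142, -0.0, 2.942]
wrist_force: [-0.3, -0.2, 0.2]
finger_gap: 42.5
```

```bash
python3 - <<'E'
from h import *
c=cam('wrist'); a=c['color'][120:400]
for r in tip_of('bolt_knob','wrist')[:1]: p=w(c,r['at']); print(p,R.from_euler('z',-YAW).apply(p-C))
P=cloud(c); Q=R.from_euler('z',-YAW).apply((P-C).reshape(-1,3)).reshape(P.shape)
b=(c['z_map']>0)&(abs(Q[...,0]+104)<9)&(Q[...,1]<-85)&(Q[...,1]>-180)&(Q[...,2]>133)&(Q[...,2]<185)
print('ball',b.sum(),Q[b].min(0),Q[b].max(0))
def top(x0,x1,y0,y1):
    b=(c['z_map']>0)&(Q[...,0]>x0)&(Q[...,0]<x1)&(Q[...,1]>y0)&(Q[...,1]<y1)&(Q[...,2]>100)&(Q[...,2]<135); print(x0,y0,b.sum(),np.percentile(Q[b][:,2],[10,50,90]) if b.any() else '')
top(-84,-70,-20,40);top(-20,50,-150,-90)
outs=[]
for n in ['scene','side']:
    c=cam(n); outs.append(cv2.resize(c['color'],(400,250)))
    for t in ['beaker','ethanol','lid_knob','bottle1_mid']:
        for r in tip_of(t,n): print(n,t,round(r['confidence'],2),w(c,r['at']))
cv2.imwrite('pics/m14.png',np.vstack([np.hstack(outs),np.hstack([a,np.zeros((280,160,3),np.uint8)])])[:,:,::-1])
E
```

```text
[470.05 -66.86 133.23] [-101.76 -105.79  133.23]
ball 165 [-111.33 -112.32  133.44] [-95.01 -97.01 142.15]
-84 -20 480 [118.11 119.01 119.9 ]
-20 -150 602 [118.2  119.13 119.93]
scene beaker 0.71 [ 690.86 -305.9     0.21]
scene lid_knob 0.78 [481.85 112.76 117.66]
side beaker 0.82 [ 697.37 -307.78   -3.02]
side ethanol 0.49 [690.78 335.89  -3.89]
side lid_knob 0.92 [482.72 110.14 108.35]
```

View pics/m14.png

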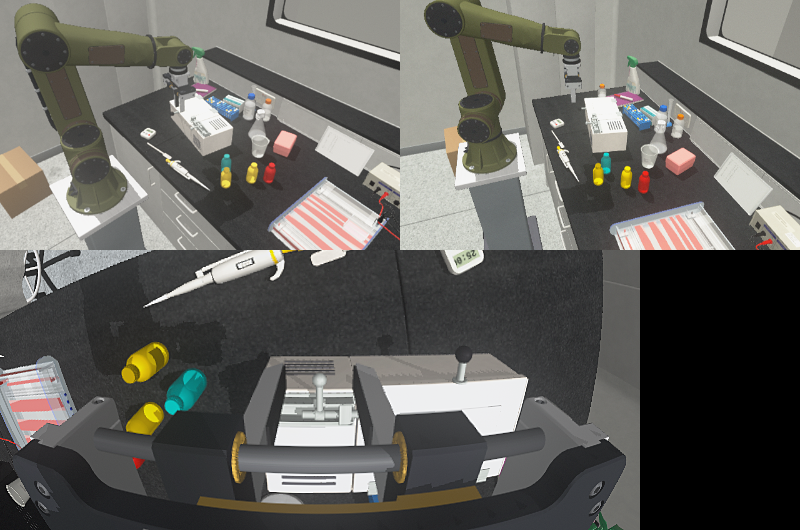

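```bash
python3 -c "
from cell import manip
print(manip.sign_off(), manip.read_state()['clock'])"
```

```text
the job is handed in; nothing more can be done
the job is handed in; nothing more can be done
```

The job is handed in: both brown bottles are in the chest, the lid is shut and the bolt is shot. It took about 48 s on the robot's clock, and the interface gives no verdict.

**What I did:**
- I drew the bolt and dropped its handle into the far notch, then opened the lid to about 1.73 rad.
- Only two brown bottles were out. I stood each upright on the chest floor and let go after floor contact.
- I shut the lid, shot the bolt to its stop and lowered the handle into the first notch.

**Last checks:**
- **Lid:** its top is at 119 mm, level with the filter top.
- **Bolt:** the knob is at chest y about -105 mm and z about 133 mm, so the bolt is shot and the handle is down.
- **Bottles:** they stood upright when I last saw them before closing. No brown bottle shows outside.
- **Bystanders:** the beaker was found where it started, in both views. The ethanol bottle was found only in the side view, within a few mm of its first reading. The look-alikes look untouched.
- **Robot:** it is clear of everything.

**What went wrong or disagreed:**
- **Fingertips:** they sit about 30 mm further back than the stated `manip.tip_reach`. My first grip on the bolt closed on nothing, and I corrected for it.
- **Lid knob while opening:** it slipped out of the grip near 1.5 rad, and I pushed the lid the rest of the way.
- **Lid knob height:** the last side view read 108 mm, against 118 mm in the scene view. The measured lid surface says it is shut.
- **Pressing force:** testing the shut lid with the fingertips reached 40.3 N at the wrist. That is just above the 40 N limit, which is set for the arm or the gripper's body.

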